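# Pack the hob-side rail basket and stand the pot-rest tiles in it

### The job

Pack every jar, tin, grinder and canister that is on the counter into the steel basket, each standing upright on the basket floor, close together so that two tiles still fit in along one long wall. When they are all in, take the two pot-rest tiles from the easel and stand both upright on their short thin edges in the basket. Set the glass jars and the tiles down without dropping them, and leave the garlic press, scoop and oil bottle where they are.

Things in the scene. Friction and masses are not known exactly. Their poses are not given: they have to be found in the camera images.
- basket: Open stainless basket, fixed on the counter. Outside 152 (x) x 196 (y) x 70 mm high (z), walls and floor 4 mm: inside 144 x 188 mm, 66 mm deep. Origin: centre of its underside, on the counter. It just holds two rows of three things along y (about 61 mm apart both ways) with a slot of about 20 mm left along one long wall for both tiles side by side. Two small hooks hang outside the +x wall.
- jar_white: Clear glass jar with a white flip-top lid: round, 58 mm diameter, shoulder 80 mm high, then a round white grip on the lid 26 mm diameter and 38 mm tall (118 mm overall); about 0.26 kg. Rounded lower edge. Origin: centre of its underside; z up. May be absent from a run.
- jar_orange: As jar_white (58 mm diameter, shoulder at 80 mm, grip 26 mm diameter, 118 mm overall), with an orange lid; about 0.26 kg. Rounded lower edge. Origin: centre of its underside; z up. May be absent from a run.
- tin_red: Square red spice tin 56 x 56 mm, shoulder 78 mm high, with a square dark wooden grip 26 x 26 x 38 mm on its lid, faces parallel to the tin's (116 mm overall); about 0.22 kg. Rounded lower edge. Origin: centre of its underside; z up. May be absent from a run.
- tin_green: As tin_red (56 x 56 mm, shoulder at 78 mm, grip 26 x 26 mm, 116 mm overall), green; about 0.22 kg. Rounded lower edge. Origin: centre of its underside; z up. May be absent from a run.
- grinder: Blue plastic grinder: round, 56 mm diameter, shoulder 85 mm high, twist head 29 mm diameter and 38 mm tall (123 mm, with a small steel cap 128 mm overall); about 0.24 kg. Rounded lower edge. Origin: centre of its underside; z up. May be absent from a run.
- canister: Round walnut canister 58 mm diameter, shoulder 78 mm high, with a round steel grip 26 mm diameter, 38 mm tall (116 mm overall); about 0.24 kg. Rounded lower edge. Origin: centre of its underside; z up. May be absent from a run.
- easel: Low wooden easel, fixed, 210 mm wide (y). Both tiles lean on it side by side, middles 100 mm apart, tops 35 degrees from vertical towards its -x (roughly the robot). Origin: on the counter under the ledge; tiles stand on the ledge 26 mm above it, behind a 10 mm lip. The back rest, on their -x face, reaches 76 mm up; above that both faces are free.
- tile_blue: Flat glazed pot-rest tile, blue with white stripes: 14 mm thick (its x), 88 mm wide (its y), 150 mm long (its z); about 0.32 kg. Origin: middle of the short thin edge on which it stands on the easel; z runs up the tile to its free top edge. Drawn off upwards along z.
- tile_terracotta: As tile_blue (14 x 88 x 150 mm, same axes), terracotta with white stripes; about 0.32 kg.
- tile_blue_center (a point): Middle of the blue tile, 75 mm up its z from its origin.
- tile_terracotta_center (a point): Middle of the terracotta tile, 75 mm up its z from its origin.
- garlic_press: Bystander: folded aluminium garlic press lying on the counter, about 175 x 30 x 22 mm. Leave alone.
- scoop: Bystander: small walnut scoop lying on the counter, about 140 x 45 x 25 mm. Leave alone.
- oil_bottle: Bystander: green glass oil bottle, 64 mm diameter, 200 mm high, standing on the counter. Leave alone.

How it is judged:
On the way, in this order (a step that is already met when the one before it is completed fails the run):
1. every jar, tin, grinder and canister present stands upright on the basket floor, neither tile being in the basket yet (x of jar_white in the frame of basket between -0.055 and 0.055 m and y of jar_white in the frame of basket between -0.075 and 0.075 m and z of each of jar_white, jar_orange, tin_red, tin_green, grinder, canister in the frame of basket below 0.01 m and angle between each of jar_white, jar_orange, tin_red, tin_green, grinder, canister's own z axis and vertical below 0.12 rad and x of jar_orange in the frame of basket between -0.055 and 0.055 m and y of jar_orange in the frame of basket between -0.075 and 0.075 m and x of tin_red in the frame of basket between -0.055 and 0.055 m and y of tin_red in the frame of basket between -0.075 and 0.075 m and x of tin_green in the frame of basket between -0.055 and 0.055 m and y of tin_green in the frame of basket between -0.075 and 0.075 m and x of grinder in the frame of basket between -0.055 and 0.055 m and y of grinder in the frame of basket between -0.075 and 0.075 m and x of canister in the frame of basket between -0.055 and 0.055 m and y of canister in the frame of basket between -0.075 and 0.075 m and not (x of tile_blue_center in the frame of basket between -0.074 and 0.074 m and y of tile_blue_center in the frame of basket between -0.075 and 0.075 m and z of tile_blue_center in the frame of basket between 0.07 and 0.086 m and (angle between tile_blue's own z axis and vertical below 0.2 rad or angle between tile_blue's own z axis and vertical above 2.94 rad)) and not (x of tile_terracotta_center in the frame of basket between -0.074 and 0.074 m and y of tile_terracotta_center in the frame of basket between -0.075 and 0.075 m and z of tile_terracotta_center in the frame of basket between 0.07 and 0.086 m and (angle between tile_terracotta's own z axis and vertical below 0.2 rad or angle between tile_terracotta's own z axis and vertical above 2.94 rad))), for 0.2 s.
2. both tiles stand upright on a short edge in the basket (x of tile_blue_center in the frame of basket between -0.074 and 0.074 m and y of tile_blue_center in the frame of basket between -0.075 and 0.075 m and z of tile_blue_center in the frame of basket between 0.07 and 0.086 m and (angle between tile_blue's own z axis and vertical below 0.2 rad or angle between tile_blue's own z axis and vertical above 2.94 rad) and x of tile_terracotta_center in the frame of basket between -0.074 and 0.074 m and y of tile_terracotta_center in the frame of basket between -0.075 and 0.075 m and z of tile_terracotta_center in the frame of basket between 0.07 and 0.086 m and (angle between tile_terracotta's own z axis and vertical below 0.2 rad or angle between tile_terracotta's own z axis and vertical above 2.94 rad)), for 0.2 s.
At the end, for the whole second after the job is handed in: Everything present that is to be packed stands inside the basket on its floor (underside less than 6 mm above it, tilted less than 0.12 rad); both tiles stand on a short edge on the basket floor, inside it, within 0.2 rad of upright; all at rest (all of step 2 and x of jar_white in the frame of basket between -0.055 and 0.055 m and y of jar_white in the frame of basket between -0.075 and 0.075 m and z of each of jar_white, jar_orange, tin_red, tin_green, grinder, canister in the frame of basket below 0.01 m and angle between each of jar_white, jar_orange, tin_red, tin_green, grinder, canister's own z axis and vertical below 0.12 rad and x of jar_orange in the frame of basket between -0.055 and 0.055 m and y of jar_orange in the frame of basket between -0.075 and 0.075 m and x of tin_red in the frame of basket between -0.055 and 0.055 m and y of tin_red in the frame of basket between -0.075 and 0.075 m and x of tin_green in the frame of basket between -0.055 and 0.055 m and y of tin_green in the frame of basket between -0.075 and 0.075 m and x of grinder in the frame of basket between -0.055 and 0.055 m and y of grinder in the frame of basket between -0.075 and 0.075 m and x of canister in the frame of basket between -0.055 and 0.055 m and y of canister in the frame of basket between -0.075 and 0.075 m and linear speed of each of jar_white, jar_orange, tin_red, tin_green, grinder, canister, tile_blue, tile_terracotta below 0.02 m/s); the robot touches nothing.
It fails at once if the garlic press, scoop or oil bottle is pushed more than 3 cm away (distance of any of garlic_press, scoop, oil_bottle from where it was at the start of the episode above 0.03 m).
It fails at once if a glass jar or a tile is dropped (falls freely at more than 0.9 m/s) ((linear speed of jar_white above 0.9 m/s and contact force between jar_white and the fingers below 0.1 N and height (world z) of jar_white above 0.02 m) or (linear speed of jar_orange above 0.9 m/s and contact force between jar_orange and the fingers below 0.1 N and height (world z) of jar_orange above 0.02 m) or (linear speed of tile_blue above 0.9 m/s and contact force between tile_blue and the fingers below 0.1 N and height (world z) of tile_blue_center above 0.02 m) or (linear speed of tile_terracotta above 0.9 m/s and contact force between tile_terracotta and the fingers below 0.1 N and height (world z) of tile_terracotta_center above 0.02 m)).
Of jar_white, jar_orange, tin_red, tin_green, grinder, canister only 4 to 6 are there at a start; the rules pass over those that are not, and their reading is None.
At some moment in a run one of jar_white, jar_orange, tin_red, tin_green, grinder, canister may be knocked a few centimetres aside while the robot is not near it.
It also fails if it takes over 210 s, if anything falls off the work surface, if the arm or the gripper's body presses on something with over 40 N, if the wrist force passes 120 N, or if a joint passes its speed limit or range.

### The arm

A 6-joint arm with a two-finger parallel gripper is mounted at the origin on the work surface. World frame = base frame: x ahead of the robot, y to its left, z up, the work surface at z = 0. Lengths are in m, angles in rad, forces in N, time in s.
With the tool pointing down it reaches from about 0.35 to 0.95 m from the base axis. Payload 17.4 kg.
Tool frame: the origin (TCP) lies on the centre line of the jaws, within the pads' length; the fingertips stand nose_length ahead of it and the grasp point (between the pads) is the TCP (nose_length is the distance from the TCP to the fingertips, in m); z points along the fingers, y is the line along which they close (so a half turn about z gives the same grasp; the last joint's range is limited). The gripper opens to 93 mm and grips with 3 to 60 N. Pads are 15 mm wide; open, the fingers measure 128 mm over their backs; the gripper's body (75 mm by 188 mm) begins 65 mm behind the grasp point.
Start: joints at [-1.175, 0.116, 1.442, -0, 1.584, -0.038], TCP at [0.284, -0.612, 0.238] pointing down, gripper open.
Joint ranges: [-2.83, 2.83], [-0.83, 2.19], [0.07, 2.5], [-1.14, 4.28], [0.01, 3], [-2.97, 2.97]. Speed limits (rad/s): [1.89, 1.89, 2.22, 3.14, 3.14, 3.14].

### API

Orientations are given as a 3x3 rotation matrix whose columns are the frame's x, y, z axes.
In Python, from bench import * gives the robot as it stands. The module is installed in compiled form; this text tells all that it offers.
- The arm moves only by the tool servo_tool, never from a script. Its argument "steps" is text: rows parted by semicolons, each of 7 numbers parted by spaces: the closure, from 0 (fully open) to 1 (shut), then the shift along the tool's x, y, z normalised to -1 to 1, where 1 is 750 mm, then the turn, a rotation vector about the tool's x, y, z normalised to -1 to 1, where 1 is 360 degrees. A call has 1 to 5 rows; each row is the pose to reach, as a shift and turn from the pose commanded when the call began, along the tool's axes at that moment, turning the shorter way round; what a row does not reach only later rows make up. A row lasts 1/8 s, in which the tool goes at most 62.5 mm and 10.7 degrees, less where a joint would pass 70% of its speed; a pose out of reach is approached as far as the arm can. A call with a number of a shift or a turn outside -1 to 1 is refused whole. A call with a gripper value outside its range is refused whole. The fingers move at their own pace and stop on an object; the grip force is fixed at half the most. Time passes only in rows, so rows that repeat a pose let the fingers close. It gives the time, the measured TCP pose, the force, the opening and the grip force at its end, in the units of the state.
- state(): the state, without advancing time (a new reading comes with each control period).
- capture(name): name is "scene" or "top" or "wrist"; returns the picture (400x640x3 uint8, red, green, blue); there is no depth.
- get_calibration(name): a dict with "fx", "fy", "cx", "cy" (pixels), "extrinsics" (4x4, takes a point from world to camera coordinates); the wrist camera has in their place "mount" (4x4, takes a point from camera to tool coordinates, whose origin is the TCP and whose axes are the flange's). Camera axes: x right, y up, looking along -z (the intrinsics and any distortion apply to the point x, -y, -z); pixel columns grow to the right and rows downward; lengths in m; the calibration is good to about 2 mm. A picture is of the moment at which its call begins: read the wrist's pose just before it. get_calibration takes no time and is no camera call.
- job_done(): hands the job in; it is judged then, once.
The state is a dict: "t": time; "joints": joint angles; "dq": joint speeds; "joint_efforts": joint torques, N m; "position": TCP position; "orientation": TCP orientation; "ft_force": force on the tool from outside, world axes, zero at the start; "wrist_torque": the same for the moment, N m; "finger_gap": finger opening in m; "gripper_force": force on a finger pad.
Only numpy, scipy, OpenCV 4.12 (cv2) and the standard library are available. Lean on these libraries where they do the work, as an engineer would, in place of code of your own. Each camera call takes 0.05 s, during which the arm holds its last target. There are 200 camera calls.

## Working session

There is one attempt and no reset: what is moved stays moved. The work goes in short steps, Python scripts to look and compute and a tool call to move; the robot and the scene stay as the last step left them, time stands still between calls to the robot, and variables do not carry over. Pictures are saved under pics/ and viewed, at most 14 in all, crops included, and the job is handed in when it is done.

Besides the shell and the picture viewer there is one more tool, called after "Request:" as name(argument=value, ...), one argument or row to a line, values as JSON. servo_tool: Moves the arm, as the interface text tells. Its arguments: {"type":"object","properties":{"steps":{"type":"string"}},"required":["steps"]}

```bash
mkdir -p pics; ls; cat > h.py <<'E'
import numpy as np, cv2
from bench import *
def save(n,fn,crop=None,s=1):
    im=capture(n)[:,:,::-1].copy()
    cv2.imwrite('pics/raw_'+fn+'.png',im)
    if crop: im=im[crop[1]:crop[3],crop[0]:crop[2]]
    if s!=1: im=cv2.resize(im,None,fx=s,fy=s,interpolation=cv2.INTER_CUBIC)
    cv2.imwrite('pics/'+fn+'.png',im)
E
python3 - <<'E'
from h import *
np.set_printoptions(precision=4,suppress=True)
s=state();print(s)
for n in ("scene","top","wrist"):
    print(n,get_calibration(n)); save(n,n+'0',s=1.25)
E
```

```text
pics
{'t': 0.0, 'joints': array([-1.1748,  0.1165,  1.4423,  0.    ,  1.584 , -0.0378]), 'dq': array([ 0.0008,  0.0015,  0.001 ,  0.0027, -0.0001,  0.0015]), 'joint_efforts': array([ -0.0005, -72.1261, -62.2609,   0.0779,   0.0239,  -0.0001]), 'position': array([ 0.2837, -0.6123,  0.2369]), 'orientation': array([[ 0.9074,  0.4204, -0.0004],
       [ 0.4204, -0.9074,  0.001 ],
       [ 0.0001, -0.0011, -1.    ]]), 'ft_force': array([ 0.9455, -0.1117,  0.2362]), 'wrist_torque': array([ 0.0259,  0.0048, -0.0277]), 'gripper_force': 0.0, 'finger_gap': 0.0931605175931887}
scene {'fx': 441.1320960962721, 'fy': 441.1320960962721, 'cx': 320.1294105187331, 'cy': 193.65046104124485, 'extrinsics': array([[-0.2509,  0.9679, -0.0111,  0.2068],
       [-0.6804, -0.1682,  0.7132,  0.3487],
       [ 0.6885,  0.1865,  0.7008, -1.8609],
       [ 0.    ,  0.    ,  0.    ,  1.    ]])}
top {'fx': 365.4741603644219, 'fy': 365.4741603644219, 'cx': 317.62386597914445, 'cy': 201.2850783262507, 'extrinsics': array([[-0.0284, -0.9995, -0.0119, -0.0493],
       [ 0.9928, -0.0296,  0.1159, -0.5932],
       [-0.1162, -0.0085,  0.9932, -1.0987],
       [ 0.    ,  0.    ,  0.    ,  1.    ]])}
wrist {'fx': 340.53524594451807, 'fy': 340.53524594451807, 'cx': 325.04189181935686, 'cy': 202.20959416067657, 'mount': array([[-0.0008,  0.9586,  0.2847,  0.0795],
       [ 1.    ,  0.0005,  0.001 , -0.0008],
       [ 0.0008,  0.2847, -0.9586, -0.1468],
       [ 0.    ,  0.    ,  0.    ,  1.    ]])}
```

View pics/top0.png

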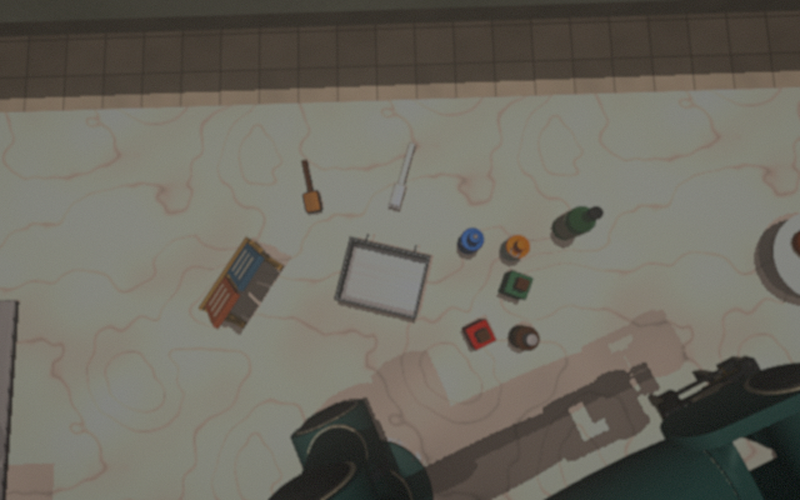

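View pics/scene0.png

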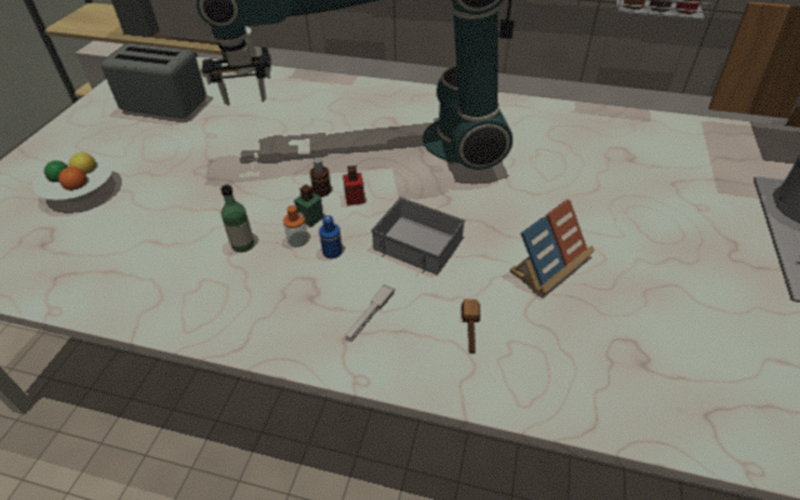

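```bash
cat >> h.py <<'E'
np.set_printoptions(precision=4,suppress=True)
def cam(n,st=None):
    c=get_calibration(n); K=np.array([[c['fx'],0,c['cx']],[0,c['fy'],c['cy']],[0,0,1.]])
    if n=='wrist':
        T=np.eye(4);T[:3,:3]=st['orientation'];T[:3,3]=st['position']
        E=np.linalg.inv(T@c['mount'])
    else: E=c['extrinsics']
    return K@np.diag([1,-1,-1.])@E[:3]
def tri(P1,p1,P2,p2):
    X=cv2.triangulatePoints(P1,P2,np.array(p1,float).reshape(2,1),np.array(p2,float).reshape(2,1))[:,0]
    return X[:3]/X[3]
def onz(P,p,z):
    A=np.array([[P[0,0]-p[0]*P[2,0],P[0,1]-p[0]*P[2,1]],[P[1,0]-p[1]*P[2,0],P[1,1]-p[1]*P[2,1]]])
    b=-np.array([(P[0,2]-p[0]*P[2,2])*z+P[0,3]-p[0]*P[2,3],(P[1,2]-p[1]*P[2,2])*z+P[1,3]-p[1]*P[2,3]])
    return np.linalg.solve(A,b)
def proj(P,X):
    h=P@np.append(X,1);return h[:2]/h[2]
def mv(p,R=None):
    "shift in tool axes, normalised"
    s=state();d=s['orientation'].T@(np.array(p)-s['position'])/.75
    return d
E
python3 - <<'E'
from h import *
T=cam('top');S=cam('scene')
L=dict(grinder=((474,239),(328,218)),orange=((518,243),(293,210)),green=((522,285),(307,188)),red=((482,336),(353,170)),can=((531,339),(318,164)),
b1=((349,238),(430,270)),b2=((431,255),(373,238)),b3=((415,321),(404,201)),b4=((335,300),(463,235)),
bl_top1=((249,239),(524,240)),te_bot=((204,304),(556,202)),edge=((277,263),(545,290)))
for k,(a,b) in L.items(): print(k,tri(T,np.array(a)/1.25,S,np.array(b)/1.25), onz(T,np.array(a)/1.25,.07 if k[0]=='b' else .116))
s=state();t=np.array([.55,-.22,.45]);print(mv(t),np.arctan2(s['orientation'][1,0],s['orientation'][0,0]))
E
```

```text
grinder [ 0.6058 -0.2453  0.1173] [ 0.6059 -0.2452]
orange [ 0.594  -0.3466  0.1132] [ 0.5936 -0.3456]
green [ 0.4967 -0.3482  0.1103] [ 0.4971 -0.349 ]
red [ 0.3843 -0.2526  0.1059] [ 0.3855 -0.2526]
can [ 0.3739 -0.3638  0.1002] [ 0.3759 -0.3618]
b1 [0.634  0.0393 0.0269] [0.6238 0.048 ]
b2 [ 0.5777 -0.1427  0.0441] [ 0.5767 -0.148 ]
b3 [ 0.4191 -0.0982  0.0503] [ 0.4214 -0.1045]
b4 [0.4774 0.0893 0.015 ] [0.476  0.0837]
bl_top1 [0.6156 0.2496 0.1657] [0.6287 0.2901]
te_bot [0.4791 0.3214 0.1877] [0.4748 0.3762]
edge [ 0.5757  0.2975 -0.0512] [0.5638 0.2095]
[ 0.5421 -0.3256 -0.2835] 0.4338073581162422
```

View pics/wrist0.png

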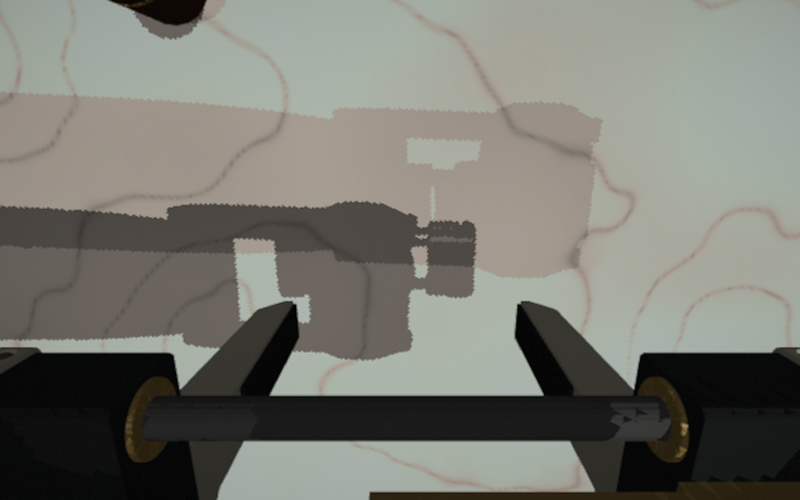

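Request:
servo_tool(
  steps="0 .17 -.187 -.175 0 0 .069;0 .17 -.187 -.175 0 0 .069;0 .17 -.187 -.175 0 0 .069;0 .17 -.187 -.175 0 0 .069;0 .17 -.187 -.175 0 0 .069",
)

```text
t: 0.78
position: [0.3412, -0.4301, 0.3716]
orientation: [[1.0, 0.002, 0.003], [0.002, -1.0, -0.003], [0.003, 0.003, -1.0]]
ft_force: [0.5, -0.2, 0.3]
finger_gap: 0.0927
gripper_force: 0.0
```

Request:
servo_tool(
  steps="0 .077 -.241 -.175 0 0 0;0 .077 -.241 -.175 0 0 0;0 .077 -.241 -.175 0 0 0;0 .077 -.241 -.175 0 0 0;0 .077 -.241 -.175 0 0 0",
)

```text
t: 1.4
position: [0.3988, -0.25, 0.5013]
orientation: [[1.0, 0.003, 0.002], [0.003, -1.0, -0.001], [0.002, 0.001, -1.0]]
ft_force: [0.4, 0.6, -0.8]
finger_gap: 0.0931
gripper_force: 0.0
```

```bash
python3 - <<'E'
from h import *
s=state();print(s['t'],s['position'],s['orientation']);save('wrist','w1',s=1.25);np.savez('w1.npz',**s)
E
```

```text
1.4 [ 0.3988 -0.25    0.5013] [[ 1.      0.0026  0.0016]
 [ 0.0026 -1.     -0.0011]
 [ 0.0016  0.0011 -1.    ]]
```

View pics/w1.png

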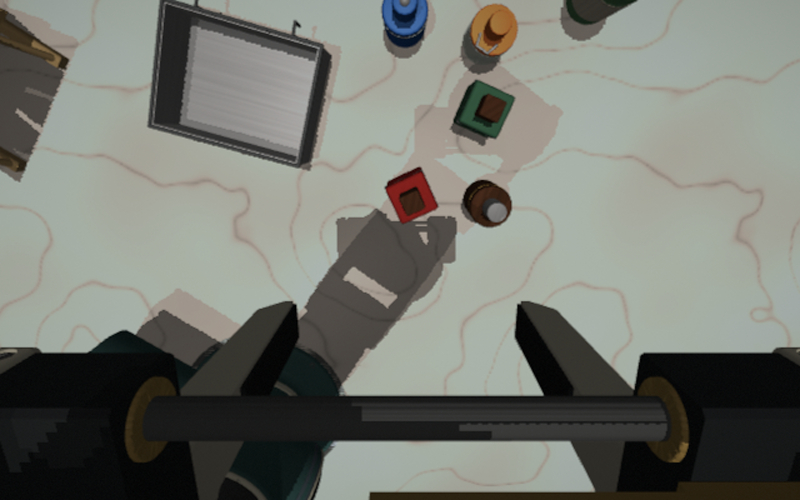

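Request:
servo_tool(
  steps="0 .08 -.267 0 0 0 0;0 .08 -.267 0 0 0 0;0 .08 -.267 0 0 0 0;0 .08 -.267 0 0 0 0;0 .08 -.267 0 0 0 0",
)

```text
t: 2.08
position: [0.4588, -0.0507, 0.4983]
orientation: [[1.0, 0.001, -0.003], [0.001, -1.0, 0.0], [-0.003, -0.0, -1.0]]
ft_force: [-0.5, -0.5, -0.1]
finger_gap: 0.0931
gripper_force: 0.0
```

```bash
python3 - <<'E'
from h import *
s=state();print(s['t'],s['position']);save('wrist','w2',s=1.25);np.savez('w2.npz',**s)
im=cv2.imread('pics/raw_w1.png')[0:190,280:450]
cv2.imwrite('pics/w1c.png',cv2.resize(im,None,fx=3,fy=3,interpolation=cv2.INTER_CUBIC))
E
```

```text
2.075 [ 0.4588 -0.0507  0.4983]
```

View pics/w2.png

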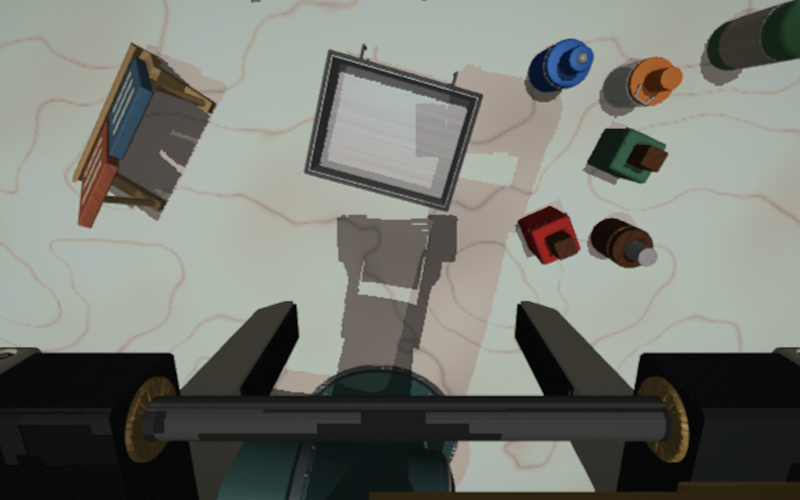

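View pics/w1c.png

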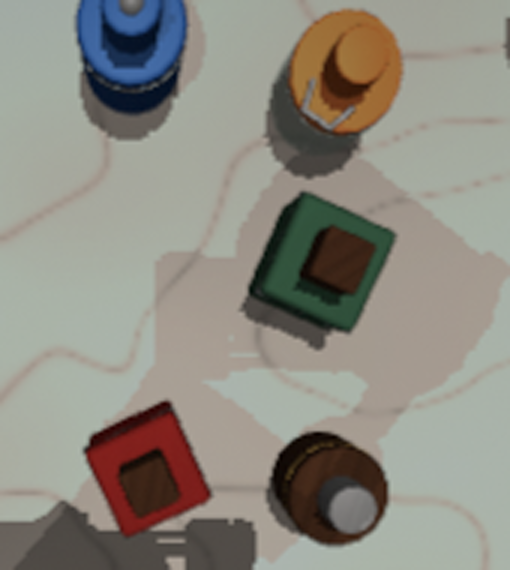

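```bash
cat > m.py <<'E'
from h import *
P1=cam('wrist',np.load('w1.npz'));P2=cam('wrist',np.load('w2.npz'))
c=lambda u,v:np.array([u/3+280,v/3]); e=lambda u,v:np.array([u,v])/1.25
E
python3 - <<'E'
from m import *
L=dict(grinder=(c(131,4),e(585,58),.128),orange=(c(363,52),e(672,72),.118),green=(c(345,260),e(655,158),.116),red=(c(151,485),e(565,246),.116),can=(c(351,510),e(646,257),.116))
for k,(a,b,z) in L.items(): print(k,tri(P1,a,P2,b),onz(P1,a,z),onz(P2,b,z))
for n,Q in dict(red=[(168,407),(210,493),(130,535),(88,452)],green=[(305,193),(395,237),(349,332),(265,292)]).items():
    q=np.array([onz(P1,c(*x),.078) for x in Q]);d=np.roll(q,-1,0)-q
    print(n,q.mean(0),np.linalg.norm(d,axis=1),np.degrees(np.arctan2(d[:,1],d[:,0]))%90)
q=np.array([onz(P2,e(*x),.07) for x in [(330,52),(481,95),(445,210),(305,173)]]);d=np.roll(q,-1,0)-q
print('basket',q.mean(0),q,np.linalg.norm(d,axis=1),np.degrees(np.arctan2(d[:,1],d[:,0]))%90)
for r,a,b in [('b1',(162,2),(330,52)),('b2',(327,50),(481,95)),('b3',(308,167),(445,210)),('b4',(150,127),(305,173))]:
    print(r,tri(P1,e(*a),P2,e(*b)))
im=cv2.imread('pics/raw_w2.png')[20:200,40:190]
cv2.imwrite('pics/w2c.png',cv2.resize(im,None,fx=3.3,fy=3.3,interpolation=cv2.INTER_CUBIC))
E
```

```text
grinder [ 0.6086 -0.2473  0.13  ] [ 0.608  -0.2469] [ 0.6099 -0.2483]
orange [ 0.5949 -0.3572  0.111 ] [ 0.5909 -0.3551] [ 0.5966 -0.3535]
green [ 0.4995 -0.3533  0.1127] [ 0.499  -0.3526] [ 0.5001 -0.3515]
red [ 0.3857 -0.2577  0.1065] [ 0.3869 -0.2575] [ 0.3888 -0.2542]
can [ 0.3725 -0.3645  0.1102] [ 0.3738 -0.3633] [ 0.3741 -0.361 ]
red [ 0.3876 -0.2569] [0.0535 0.0512 0.0527 0.0508] [26.8749 28.2917 26.3879 29.2365]
green [ 0.4984 -0.3513] [0.0529 0.0528 0.0504 0.0527] [66.0794 66.2632 65.9817 68.9621]
basket [ 0.5257 -0.0287] [[ 0.6246  0.0452]
 [ 0.5748 -0.1439]
 [ 0.4268 -0.1022]
 [ 0.4767  0.0861]] [0.1955 0.1537 0.1948 0.1534] [75.2467 74.2598 75.1584 74.5296]
b1 [0.6233 0.0459 0.0689]
b2 [ 0.5744 -0.1471  0.0473]
b3 [ 0.4202 -0.1068  0.0257]
b4 [0.4767 0.0866 0.0673]
```

View pics/w2c.png

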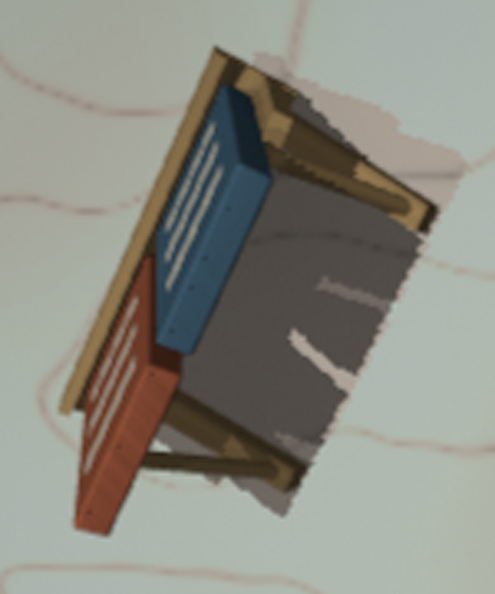

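```bash
cat > plan.py <<'E'
from h import *
from scipy.spatial.transform import Rotation as Ro
B0=np.array([.5257,-.0287]);BY=np.radians(-14.8)
def down(psi): p=np.radians(psi);return np.array([[np.cos(p),np.sin(p),0],[np.sin(p),-np.cos(p),0],[0,0,-1.]])
def bk(x,y): c,s=np.cos(BY),np.sin(BY);return B0+np.array([c*x-s*y,s*x+c*y])
def plan(wps):
    "wps: (closure,xyz,R or psi); prints one call per <=300 mm / 50 deg"
    s=state();p=s['position'];R=s['orientation']
    print('t',round(s['t'],2),'at',p,'psi',np.degrees(np.arctan2(R[1,0],R[0,0])),'gap',s['finger_gap'],'f',s['gripper_force'])
    for cl,q,Rt in wps:
        if np.ndim(Rt)==0: Rt=down(Rt)
        q=np.array(q,float)
        n=int(max(1,np.ceil(np.linalg.norm(q-p)/.30),np.ceil(np.linalg.norm(Ro.from_matrix(R.T@Rt).as_rotvec())/np.radians(50))))
        rv=Ro.from_matrix(R.T@Rt).as_rotvec()/n; dp=(q-p)/n
        for i in range(n):
            R0=R;R=R@Ro.from_rotvec(rv).as_matrix()
            k=max(np.linalg.norm(dp)/.0625,np.degrees(np.linalg.norm(rv))/10.7)
            print(cl,np.round(R0.T@dp/.75,4),np.round(rv/2/np.pi,4),'rows %.1f'%k)
        p=q;R=Rt
base={'grinder':(.609,-.2475,.111),'orange':(.595,-.355,.106),'green':(.4992,-.352,.104),'red':(.387,-.2565,.104),'can':(.3735,-.3635,.104)}
hsv={'grinder':((105,120,60),(125,255,255)),'orange':((8,150,120),(18,255,255)),'green':((60,60,20),(90,255,120)),'red':((0,170,80),(4,255,255))}
def check(name):
    "positions seen by the wrist/top camera by difference to first top picture"
    im=capture('top')[:,:,::-1].copy();cv2.imwrite('pics/raw_%s.png'%name,im)
    ref=cv2.imread('pics/raw_top0.png');T=cam('top')
    for k,(x,y,z) in base.items():
        u,v=proj(T,[x,y,.08]).astype(int);d=np.abs(im[v-12:v+12,u-12:u+12].astype(int)-ref[v-12:v+12,u-12:u+12]).mean()
        print(k,'diff %.1f'%d,end='; ')
    print()
E
python3 - <<'E'
from plan import *
check('t1')
plan([(.3,(.609,-.2475,.20),75.2),(.3,(.609,-.2475,.111),75.2),(1,(.609,-.2475,.111),75.2),(1,(.609,-.2475,.28),75.2),(1,(*bk(-.04,.062),.28),75.2)])
E
```

```text
grinder diff 11.5; orange diff 12.9; green diff 9.1; red diff 11.2; can diff 11.0; 
t 2.17 at [ 0.4584 -0.0518  0.499 ] psi -0.03494973799750228 gap 0.09289984612391894 f 0.0
0.3 [0.1009 0.1304 0.1991] [-0.0001  0.0001 -0.1045] rows 3.5
0.3 [0.0002 0.1647 0.1993] [-0.0001  0.0001 -0.1045] rows 3.5
0.3 [0.     0.     0.1187] [0. 0. 0.] rows 1.4
1 [0. 0. 0.] [0. 0. 0.] rows 0.0
1 [ 0.      0.     -0.2253] [0. 0. 0.] rows 2.7
1 [ 0.1682 -0.1176  0.    ] [0. 0. 0.] rows 2.5
1 [ 0.1682 -0.1176  0.    ] [0. 0. 0.] rows 2.5
```

Request:
servo_tool(
  steps=".3 .1009 .1304 .1991 0 0 -.1045;.3 .1009 .1304 .1991 0 0 -.1045;.3 .1009 .1304 .1991 0 0 -.1045;.3 .1009 .1304 .1991 0 0 -.1045;.3 .1009 .1304 .1991 0 0 -.1045",
)

```text
t: 2.8
position: [0.5333, -0.1503, 0.3496]
orientation: [[0.794, 0.608, -0.002], [0.608, -0.794, 0.0], [-0.001, -0.002, -1.0]]
ft_force: [-0.5, -0.2, 0.0]
finger_gap: 0.0655
gripper_force: 0.0
```

Request:
servo_tool(
  steps=".3 0 .1647 .1993 0 0 -.1045;.3 0 .1647 .1993 0 0 -.1045;.3 0 .1647 .1993 0 0 -.1045;.3 0 .1647 .1993 0 0 -.1045;.3 0 .1647 .1993 0 0 -.1045",
)

```text
t: 3.42
position: [0.609, -0.2471, 0.2014]
orientation: [[0.258, 0.966, -0.0], [0.966, -0.258, 0.0], [0.0, -0.0, -1.0]]
ft_force: [-0.3, -0.0, 0.6]
finger_gap: 0.065
gripper_force: 0.0
```

```bash
python3 - <<'E'
from plan import *
check('t2')
save('wrist','w3',s=1.25)
plan([(.3,(.609,-.2475,.111),75.2),(1,(.609,-.2475,.111),75.2),(1,(.609,-.2475,.28),75.2),(1,(*bk(-.04,.062),.28),75.2)])
E
```

```text
grinder diff 43.1; orange diff 43.1; green diff 24.1; red diff 37.6; can diff 7.8; 
t 3.52 at [ 0.6092 -0.2465  0.203 ] psi 75.03011908212518 gap 0.06487671452203989 f 0.0
0.3 [-0.0014 -0.0002  0.1226] [ 0.0003  0.0001 -0.0005] rows 1.5
1 [0. 0. 0.] [0. 0. 0.] rows 0.0
1 [ 0.      0.     -0.2253] [0. 0. 0.] rows 2.7
1 [ 0.1682 -0.1176  0.    ] [0. 0. 0.] rows 2.5
1 [ 0.1682 -0.1176  0.    ] [0. 0. 0.] rows 2.5
```

View pics/w3.png

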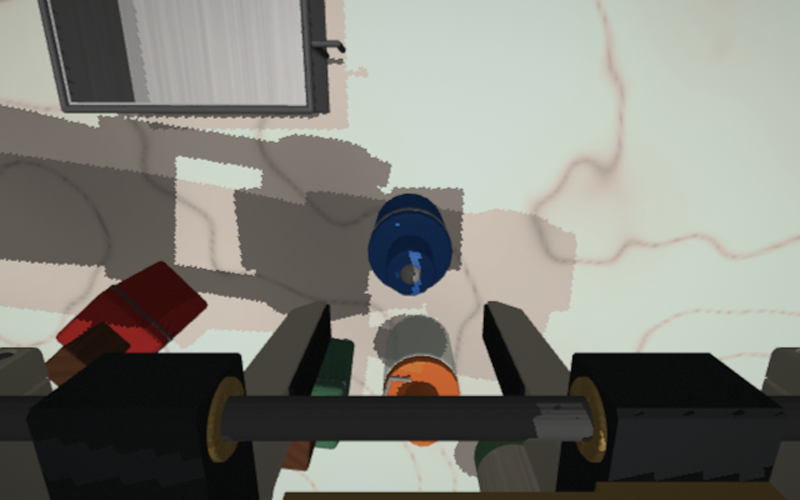

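Request:
servo_tool(
  steps=".3 -.0005 0 .06 0 0 0;.3 -.0005 0 .1205 0 0 0;.3 -.0005 0 .1205 0 0 0;.3 -.0005 0 .1205 0 0 0",
)

```text
t: 4.03
position: [0.6099, -0.2468, 0.1139]
orientation: [[0.255, 0.967, 0.003], [0.967, -0.255, -0.001], [-0.0, 0.003, -1.0]]
ft_force: [0.5, -0.3, 0.8]
finger_gap: 0.0653
gripper_force: 0.0
```

Request:
servo_tool(
  steps="1 0 0 0 0 0 0;1 0 0 0 0 0 0;1 0 0 0 0 0 0;1 0 0 0 0 0 0;1 0 0 0 0 0 0",
)

```text
t: 4.65
position: [0.6092, -0.2466, 0.111]
orientation: [[0.255, 0.967, 0.0], [0.967, -0.255, -0.0], [-0.0, 0.0, -1.0]]
ft_force: [1.6, 0.2, 0.3]
finger_gap: 0.0288
gripper_force: 29.9
```

Request:
servo_tool(
  steps="1 0 0 -.03 0 0 0;1 0 0 -.1 0 0 0;1 0 0 -.18 0 0 0;1 0 0 -.2253 0 0 0;1 0 0 -.2253 0 0 0",
)

```text
t: 5.28
position: [0.6096, -0.2468, 0.2842]
orientation: [[0.254, 0.967, 0.005], [0.967, -0.254, -0.002], [-0.001, 0.005, -1.0]]
ft_force: [-0.1, -0.4, -4.4]
finger_gap: 0.0286
gripper_force: 29.9
```

Request:
servo_tool(
  steps="1 .1682 -.1176 0 0 0 0;1 .1682 -.1176 0 0 0 0;1 .1682 -.1176 0 0 0 0;1 .1682 -.1176 0 0 0 0;1 .1682 -.1176 0 0 0 0",
)

```text
t: 5.9
position: [0.5558, -0.1024, 0.2791]
orientation: [[0.254, 0.967, -0.001], [0.967, -0.254, 0.0], [-0.0, -0.001, -1.0]]
ft_force: [0.4, 0.5, -3.5]
finger_gap: 0.0288
gripper_force: 30.0
```

Request:
servo_tool(
  steps="1 .1682 -.1176 0 0 0 0;1 .1682 -.1176 0 0 0 0;1 .1682 -.1176 0 0 0 0;1 .1682 -.1176 0 0 0 0;1 .1682 -.1176 0 0 0 0",
)

```text
t: 6.52
position: [0.5032, 0.0415, 0.2795]
orientation: [[0.255, 0.967, -0.001], [0.967, -0.255, -0.0], [-0.0, -0.001, -1.0]]
ft_force: [0.2, -0.2, -3.6]
finger_gap: 0.0284
gripper_force: 30.0
```

```bash
python3 - <<'E'
from plan import *
check('t3')
b=bk(-.04,.062);print(b)
plan([(1,(*b,.1155),75.2),(.5,(*b,.1155),75.2),(.5,(*b,.24),75.2),(.35,(.387,-.2565,.20),27.5)])
E
```

```text
grinder diff 43.9; orange diff 8.4; green diff 6.7; red diff 6.9; can diff 7.8; 
[0.5029 0.0415]
t 6.58 at [0.5032 0.0413 0.2795] psi 75.18477620210356 gap 0.02845017292623118 f 29.995529651641846
1 [ 0.0002 -0.0003  0.2187] [-0.0001  0.0001 -0.    ] rows 2.6
0.5 [0. 0. 0.] [0. 0. 0.] rows 0.0
0.5 [ 0.     0.    -0.166] [0. 0. 0.] rows 2.0
0.35 [-0.2118 -0.0239  0.0267] [0.     0.     0.0663] rows 2.6
0.35 [-0.2034  0.0637  0.0267] [0.     0.     0.0663] rows 2.6
```

Request:
servo_tool(
  steps="1 0 0 .07 0 0 0;1 0 0 .14 0 0 0;1 0 0 .19 0 0 0;1 0 0 .21 0 0 0;1 0 0 .2187 0 0 0",
)

```text
t: 7.2
position: [0.5032, 0.0417, 0.1162]
orientation: [[0.255, 0.967, 0.0], [0.967, -0.255, -0.0], [-0.0, 0.0, -1.0]]
ft_force: [-5.4, -4.8, 30.0]
finger_gap: 0.0284
gripper_force: 30.0
```

Request:
servo_tool(
  steps="1 0 0 0 0 0 0;1 0 0 0 0 0 0;.5 0 0 0 0 0 0;.5 0 0 0 0 0 0;.5 0 0 0 0 0 0",
)

```text
t: 7.82
position: [0.5029, 0.0423, 0.1162]
orientation: [[0.254, 0.967, 0.0], [0.967, -0.254, 0.0], [0.0, 0.0, -1.0]]
ft_force: [-0.4, -0.5, -0.1]
finger_gap: 0.0464
gripper_force: 0.0
```

Request:
servo_tool(
  steps=".5 0 0 -.05 0 0 0;.5 0 0 -.12 0 0 0;.5 0 0 -.166 0 0 0;.5 0 0 -.166 0 0 0",
)

```text
t: 8.32
position: [0.5035, 0.0424, 0.2433]
orientation: [[0.254, 0.967, 0.004], [0.967, -0.254, 0.0], [0.001, 0.004, -1.0]]
ft_force: [0.1, -0.8, -0.4]
finger_gap: 0.0462
gripper_force: 0.0
```

Request:
servo_tool(
  steps=".35 -.2118 -.0239 .0267 0 0 .0663;.35 -.2118 -.0239 .0267 0 0 .0663;.35 -.2118 -.0239 .0267 0 0 .0663;.35 -.2118 -.0239 .0267 0 0 .0663;.35 -.2118 -.0239 .0267 0 0 .0663",
)

```text
t: 8.95
position: [0.445, -0.1064, 0.2198]
orientation: [[0.624, 0.782, -0.001], [0.782, -0.624, 0.0], [-0.0, -0.001, -1.0]]
ft_force: [0.8, -0.2, 0.6]
finger_gap: 0.0607
gripper_force: 0.0
```

Request:
servo_tool(
  steps=".35 -.2034 .0637 .0267 0 0 .0663;.35 -.2034 .0637 .0267 0 0 .0663;.35 -.2034 .0637 .0267 0 0 .0663;.35 -.2034 .0637 .0267 0 0 .0663;.35 -.2034 .0637 .0267 0 0 .0663",
)

```text
t: 9.57
position: [0.3877, -0.2549, 0.2003]
orientation: [[0.886, 0.464, -0.0], [0.464, -0.886, 0.0], [0.0, -0.0, -1.0]]
ft_force: [-0.7, 0.8, -0.4]
finger_gap: 0.0605
gripper_force: 0.0
```

```bash
python3 - <<'E'
from plan import *
check('t4')
b=bk(-.04,0);a=(.387,-.2565);print(b)
plan([(.35,(*a,.104),27.5),(1,(*a,.104),27.5),(1,(*a,.28),27.5),(1,(*b,.28),75.2)])
E
```

```text
grinder diff 37.8; orange diff 3.5; green diff 3.6; red diff 28.1; can diff 33.5; 
[ 0.487  -0.0185]
t 9.62 at [ 0.3878 -0.2547  0.2004] psi 27.641968615709914 gap 0.05999325989223223 f 0.0
0.35 [-0.0021  0.0016  0.1285] [-0.     -0.      0.0004] rows 1.5
1 [0. 0. 0.] [0. 0. 0.] rows 0.0
1 [ 0.      0.     -0.2347] [0. 0. 0.] rows 2.8
1 [ 0.2648 -0.2199  0.    ] [ 0.      0.     -0.1325] rows 4.5
```

```bash
cat >> plan.py <<'E'
def seen(k,lo,hi,z):
    "centroid of the coloured top in the wrist picture, on height z, against the expected place"
    s=state();im=capture('wrist')[:,:,::-1].copy();P=cam('wrist',s)
    m=cv2.inRange(cv2.cvtColor(im,cv2.COLOR_BGR2HSV),lo,hi);n,_,st,ce=cv2.connectedComponentsWithStats(m)
    e=proj(P,[*base[k][:2],z])
    for i in np.argsort(-st[1:,4])[:2]+1: print(k,st[i],'centre',ce[i],'on z',onz(P,ce[i],z),'expected px',e)
E
python3 - <<'E'
from plan import *
seen('red',(0,170,50),(5,255,255),.078);seen('red',(172,150,50),(180,255,255),.078)
im=cv2.imread('pics/raw_t4.png');T=cam('top');r=cv2.imread('pics/raw_top0.png')
E
```

```text
red [ 294  168   68   67 2661] centre [326.4878 194.7993] on z [ 0.3931 -0.2521] expected px [327.8277 203.5302]
red [299 157  59  12 546] centre [327.5458 162.5018] on z [ 0.4171 -0.2404] expected px [327.8277 203.5302]
```

Request:
servo_tool(
  steps=".35 -.001 .001 .06 0 0 0;.35 -.001 .001 .128 0 0 0;.35 -.001 .001 .128 0 0 0;.35 -.001 .001 .128 0 0 0",
)

```text
t: 10.22
position: [0.3876, -0.2568, 0.1065]
orientation: [[0.886, 0.463, 0.001], [0.463, -0.886, -0.001], [0.001, 0.002, -1.0]]
ft_force: [0.5, -0.4, 1.3]
finger_gap: 0.0604
gripper_force: 0.0
```

Request:
servo_tool(
  steps="1 0 0 0 0 0 0;1 0 0 0 0 0 0;1 0 0 0 0 0 0;1 0 0 0 0 0 0;1 0 0 0 0 0 0",
)

```text
t: 10.85
position: [0.3869, -0.2568, 0.1046]
orientation: [[0.887, 0.462, 0.0], [0.462, -0.887, -0.0], [0.0, 0.0, -1.0]]
ft_force: [-1.0, -0.3, 4.2]
finger_gap: 0.0259
gripper_force: 29.5
```

Request:
servo_tool(
  steps="1 0 0 -.03 0 0 0;1 0 0 -.1 0 0 0;1 0 0 -.18 0 0 0;1 0 0 -.2347 0 0 0;1 0 0 -.2347 0 0 0",
)

```text
t: 11.48
position: [0.3873, -0.2572, 0.2832]
orientation: [[0.887, 0.462, 0.003], [0.462, -0.887, -0.002], [0.002, 0.004, -1.0]]
ft_force: [0.4, 0.4, -3.3]
finger_gap: 0.0257
gripper_force: 29.5
```

Request:
servo_tool(
  steps="1 .2648 -.2199 0 0 0 -.1325;1 .2648 -.2199 0 0 0 -.1325;1 .2648 -.2199 0 0 0 -.1325;1 .2648 -.2199 0 0 0 -.1325;1 .2648 -.2199 0 0 0 -.1325",
)

```text
t: 12.1
position: [0.4871, -0.0154, 0.278]
orientation: [[0.247, 0.969, -0.003], [0.969, -0.247, 0.001], [0.0, -0.003, -1.0]]
ft_force: [0.2, 0.1, -3.2]
finger_gap: 0.0256
gripper_force: 30.0
```

Request:
servo_tool(
  steps="1 0 0 0 0 0 0;1 0 0 0 0 0 0",
)

```text
t: 12.35
position: [0.4864, -0.0194, 0.2795]
orientation: [[0.258, 0.966, -0.001], [0.966, -0.258, -0.0], [-0.0, -0.001, -1.0]]
ft_force: [-0.2, -0.3, -2.4]
finger_gap: 0.0257
gripper_force: 30.0
```

```bash
python3 - <<'E'
from plan import *
check('t5')
b=bk(-.04,0);a=(.3735,-.3635)
plan([(1,(*b,.109),75.2),(.5,(*b,.109),75.2),(.5,(*b,.24),75.2),(.35,(*a,.20),75.2)])
E
```

```text
grinder diff 40.9; orange diff 6.3; green diff 5.2; red diff 59.4; can diff 6.2; 
t 12.4 at [ 0.4864 -0.0195  0.2798] psi 75.05545975767689 gap 0.025958007790354003 f 29.999273121356964
1 [0.0016 0.0006 0.2277] [-0.0001  0.     -0.0004] rows 2.7
0.5 [0. 0. 0.] [0. 0. 0.] rows 0.0
0.5 [ 0.      0.     -0.1747] [0. 0. 0.] rows 2.1
0.35 [-0.2417 -0.0144  0.0267] [0. 0. 0.] rows 2.9
0.35 [-0.2417 -0.0144  0.0267] [0. 0. 0.] rows 2.9
```

Request:
servo_tool(
  steps="1 .001 0 .07 0 0 0;1 .001 0 .14 0 0 0;1 .001 0 .19 0 0 0;1 .001 0 .215 0 0 0;1 .001 0 .227 0 0 0",
)

```text
t: 13.02
position: [0.487, -0.0186, 0.1101]
orientation: [[0.256, 0.967, 0.0], [0.967, -0.256, -0.0], [-0.0, 0.0, -1.0]]
ft_force: [-0.8, -1.9, -1.7]
finger_gap: 0.0261
gripper_force: 30.0
```

Request:
servo_tool(
  steps="1 0 0 0 0 0 0;1 0 0 0 0 0 0;.5 0 0 0 0 0 0;.5 0 0 0 0 0 0;.5 0 0 0 0 0 0",
)

```text
t: 13.65
position: [0.4871, -0.0179, 0.1105]
orientation: [[0.255, 0.967, 0.001], [0.967, -0.255, 0.0], [0.0, 0.001, -1.0]]
ft_force: [0.7, 1.1, -1.1]
finger_gap: 0.0458
gripper_force: 0.0
```

Request:
servo_tool(
  steps=".5 0 0 -.05 0 0 0;.5 0 0 -.12 0 0 0;.5 0 0 -.174 0 0 0;.5 0 0 -.174 0 0 0",
)

```text
t: 14.15
position: [0.4878, -0.0181, 0.2441]
orientation: [[0.255, 0.967, 0.005], [0.967, -0.255, -0.0], [0.001, 0.005, -1.0]]
ft_force: [-0.1, -0.2, 0.0]
finger_gap: 0.0466
gripper_force: 0.0
```

Request:
servo_tool(
  steps=".35 -.2417 -.0144 .0267 0 0 0;.35 -.2417 -.0144 .0267 0 0 0;.35 -.2417 -.0144 .0267 0 0 0;.35 -.2417 -.0144 .0267 0 0 0;.35 -.2417 -.0144 .0267 0 0 0",
)

```text
t: 14.78
position: [0.4302, -0.1903, 0.22]
orientation: [[0.256, 0.967, -0.001], [0.967, -0.256, 0.001], [0.0, -0.001, -1.0]]
ft_force: [-0.7, 0.2, -0.6]
finger_gap: 0.0605
gripper_force: 0.0
```

Request:
servo_tool(
  steps=".35 -.2417 -.0144 .0267 0 0 0;.35 -.2417 -.0144 .0267 0 0 0;.35 -.2417 -.0144 .0267 0 0 0;.35 -.2417 -.0144 .0267 0 0 0;.35 -.2417 -.0144 .0267 0 0 0",
)

```text
t: 15.4
position: [0.3744, -0.362, 0.2004]
orientation: [[0.254, 0.967, -0.0], [0.967, -0.254, 0.001], [0.001, -0.0, -1.0]]
ft_force: [0.3, 0.5, -0.3]
finger_gap: 0.0607
gripper_force: 0.0
```

```bash
python3 - <<'E'
from plan import *
check('t6')
seen('can',(5,60,20),(18,220,120),.078)
b=bk(-.04,-.062);a=(.3735,-.3635);print(b)
plan([(.35,(*a,.104),75.2),(1,(*a,.104),75.2),(1,(*a,.28),75.2),(1,(*b,.28),75.2)])
E
```

```text
grinder diff 41.7; orange diff 6.5; green diff 4.1; red diff 59.1; can diff 29.1; 
can [ 292  157   68   76 2803] centre [325.8541 189.3653] on z [ 0.3774 -0.351 ] expected px [325.1616 204.7264]
can [ 458  135   63   44 2066] centre [488.7744 156.2502] on z [ 0.5093 -0.3576] expected px [325.1616 204.7264]
[ 0.4712 -0.0784]
t 15.5 at [ 0.3745 -0.3617  0.2008] psi 75.34495671505873 gap 0.06028770111649056 f 0.0
0.35 [-0.0027 -0.0008  0.129 ] [ 0.0001 -0.      0.0004] rows 1.5
1 [0. 0. 0.] [0. 0. 0.] rows 0.0
1 [ 0.      0.     -0.2347] [0. 0. 0.] rows 2.8
1 [0.2004 0.0144 0.    ] [0. 0. 0.] rows 2.4
1 [0.2004 0.0144 0.    ] [0. 0. 0.] rows 2.4
```

Request:
servo_tool(
  steps=".35 -.002 0 .06 0 0 0;.35 -.002 0 .128 0 0 0;.35 -.002 0 .128 0 0 0;.35 -.002 0 .128 0 0 0",
)

```text
t: 16.0
position: [0.3741, -0.3644, 0.1068]
orientation: [[0.254, 0.967, 0.001], [0.967, -0.254, -0.001], [-0.001, 0.002, -1.0]]
ft_force: [-1.1, -0.4, 0.7]
finger_gap: 0.0601
gripper_force: 0.0
```

Request:
servo_tool(
  steps="1 0 0 0 0 0 0;1 0 0 0 0 0 0;1 0 0 0 0 0 0;1 0 0 0 0 0 0;1 0 0 0 0 0 0",
)

```text
t: 16.62
position: [0.3732, -0.3646, 0.1047]
orientation: [[0.255, 0.967, 0.0], [0.967, -0.255, -0.0], [-0.0, 0.0, -1.0]]
ft_force: [-0.1, -1.0, 1.6]
finger_gap: 0.0258
gripper_force: 30.0
```

Request:
servo_tool(
  steps="1 0 0 -.03 0 0 0;1 0 0 -.1 0 0 0;1 0 0 -.18 0 0 0;1 0 0 -.2347 0 0 0;1 0 0 -.2347 0 0 0",
)

```text
t: 17.25
position: [0.3736, -0.365, 0.2838]
orientation: [[0.255, 0.967, 0.003], [0.967, -0.255, -0.003], [-0.002, 0.004, -1.0]]
ft_force: [0.1, -0.1, -2.8]
finger_gap: 0.0254
gripper_force: 30.0
```

Request:
servo_tool(
  steps="1 .2004 .0144 0 0 0 0;1 .2004 .0144 0 0 0 0;1 .2004 .0144 0 0 0 0;1 .2004 .0144 0 0 0 0;1 .2004 .0144 0 0 0 0",
)

```text
t: 17.88
position: [0.4217, -0.2223, 0.2796]
orientation: [[0.255, 0.967, -0.001], [0.967, -0.255, 0.0], [0.0, -0.001, -1.0]]
ft_force: [0.5, 0.3, -2.1]
finger_gap: 0.0256
gripper_force: 30.0
```

Request:
servo_tool(
  steps="1 .2004 .0144 0 0 0 0;1 .2004 .0144 0 0 0 0;1 .2004 .0144 0 0 0 0;1 .2004 .0144 0 0 0 0;1 .2004 .0144 0 0 0 0",
)

```text
t: 18.5
position: [0.4706, -0.0804, 0.2802]
orientation: [[0.256, 0.967, -0.001], [0.967, -0.256, -0.0], [-0.0, -0.001, -1.0]]
ft_force: [-0.1, 0.3, -2.7]
finger_gap: 0.0253
gripper_force: 30.0
```

```bash
python3 - <<'E'
from plan import *
check('t7')
b=bk(-.04,-.062);a=(.4992,-.352)
plan([(1,(*b,.109),75.2),(.5,(*b,.109),75.2),(.5,(*b,.24),75.2),(.35,(*a,.20),66.3)])
E
```

```text
grinder diff 39.5; orange diff 5.2; green diff 4.0; red diff 57.5; can diff 54.8; 
t 18.55 at [ 0.4705 -0.0805  0.2803] psi 75.13342300020078 gap 0.02559314072007288 f 29.99949038028717
1 [0.003  0.0002 0.2284] [-0.0001  0.     -0.0002] rows 2.7
0.5 [0. 0. 0.] [0. 0. 0.] rows 0.0
0.5 [ 0.      0.     -0.1747] [0. 0. 0.] rows 2.1
0.35 [-0.3431  0.1293  0.0533] [0.     0.     0.0247] rows 4.4
```

Request:
servo_tool(
  steps="1 .003 0 .07 0 0 0;1 .003 0 .14 0 0 0;1 .003 0 .19 0 0 0;1 .003 0 .215 0 0 0;1 .003 0 .2275 0 0 0",
)

```text
t: 19.18
position: [0.471, -0.0777, 0.1092]
orientation: [[0.257, 0.967, -0.001], [0.967, -0.257, 0.001], [0.001, -0.001, -1.0]]
ft_force: [0.6, 5.2, 1.2]
finger_gap: 0.0254
gripper_force: 30.0
```

Request:
servo_tool(
  steps="1 0 0 0 0 0 0;1 0 0 0 0 0 0;.5 0 0 0 0 0 0;.5 0 0 0 0 0 0;.5 0 0 0 0 0 0",
)

```text
t: 19.8
position: [0.4714, -0.0773, 0.1104]
orientation: [[0.255, 0.967, 0.001], [0.967, -0.255, -0.0], [-0.0, 0.001, -1.0]]
ft_force: [-0.3, 0.2, 0.3]
finger_gap: 0.0461
gripper_force: 0.0
```

Request:
servo_tool(
  steps=".5 0 0 -.05 0 0 0;.5 0 0 -.12 0 0 0;.5 0 0 -.174 0 0 0;.5 0 0 -.174 0 0 0",
)

```text
t: 20.3
position: [0.4722, -0.0774, 0.2439]
orientation: [[0.255, 0.967, 0.005], [0.967, -0.255, -0.001], [0.0, 0.005, -1.0]]
ft_force: [-0.5, 0.9, -0.1]
finger_gap: 0.0464
gripper_force: 0.0
```

Request:
servo_tool(
  steps=".35 -.3431 .1293 .0533 0 0 .0247;.35 -.3431 .1293 .0533 0 0 .0247;.35 -.3431 .1293 .0533 0 0 .0247;.35 -.3431 .1293 .0533 0 0 .0247;.35 -.3431 .1293 .0533 0 0 .0247",
)

```text
t: 20.92
position: [0.4987, -0.3533, 0.1981]
orientation: [[0.403, 0.915, -0.002], [0.915, -0.403, 0.001], [0.0, -0.003, -1.0]]
ft_force: [-0.1, 0.8, -0.0]
finger_gap: 0.0605
gripper_force: 0.0
```

Request:
servo_tool(
  steps=".35 0 0 0 0 0 0;.35 0 0 0 0 0 0",
)

```text
t: 21.18
position: [0.4993, -0.3501, 0.1999]
orientation: [[0.401, 0.916, -0.001], [0.916, -0.401, 0.001], [0.0, -0.001, -1.0]]
ft_force: [-0.6, 0.3, 0.1]
finger_gap: 0.0603
gripper_force: 0.0
```

```bash
python3 - <<'E'
from plan import *
check('t8')
seen('green',(50,60,20),(90,255,160),.078)
save('wrist','w4',s=1.25)
b=bk(.0205,-.062);a=(.4992,-.352);print(b)
plan([(.35,(*a,.104),66.3),(1,(*a,.104),66.3),(1,(*a,.28),66.3),(1,(*b,.28),75.2)])
E
```

```text
grinder diff 46.6; orange diff 7.4; green diff 25.4; red diff 43.8; can diff 31.5; 
green [ 293  157   68   76 3295] centre [326.6164 187.8461] on z [ 0.5049 -0.3387] expected px [326.7906 204.8197]
green [ 520  259   95   58 2406] centre [574.581  282.9177] on z [ 0.6715 -0.5066] expected px [326.7906 204.8197]
[ 0.5297 -0.0939]
t 21.32 at [ 0.4996 -0.3498  0.2008] psi 66.38892613545221 gap 0.06028690211143625 f 0.0
0.35 [-0.0029  0.0007  0.1291] [0.0001 0.     0.0002] rows 1.5
1 [0. 0. 0.] [0. 0. 0.] rows 0.0
1 [ 0.      0.     -0.2347] [0. 0. 0.] rows 2.8
1 [ 0.3315 -0.1011  0.    ] [ 0.      0.     -0.0247] rows 4.2
```

View pics/w4.png

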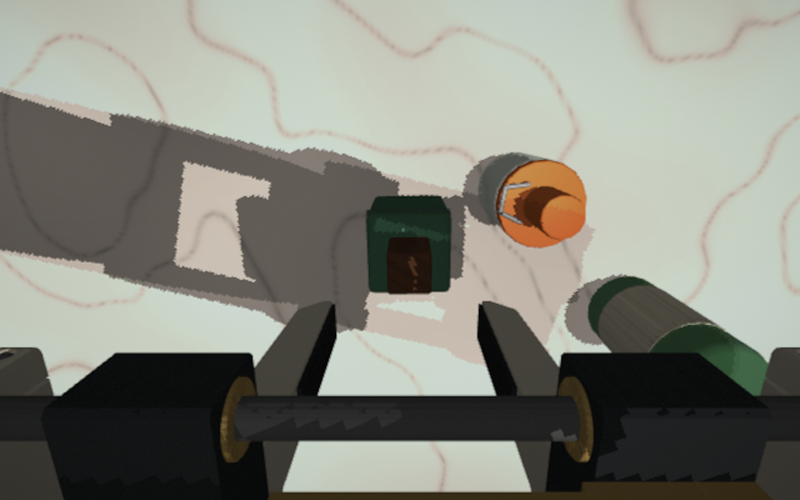

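```bash
python3 - <<'E'
from plan import *
print(onz(cam('top'),(596/1.25,213/1.25),.2), tri(cam('top'),(596/1.25,213/1.25),cam('scene'),(228/1.25,188/1.25)))
E
```

```text
[ 0.6421 -0.4928] [ 0.6414 -0.4905  0.1971]
```

Request:
servo_tool(
  steps=".35 -.001 0 .05 0 0 0;.35 -.002 0 .1 0 0 0;.35 -.002 0 .128 0 0 0;.35 -.002 0 .128 0 0 0;.35 -.002 0 .128 0 0 0",
)

```text
t: 21.95
position: [0.4994, -0.3524, 0.1062]
orientation: [[0.401, 0.916, 0.001], [0.916, -0.401, -0.001], [-0.0, 0.002, -1.0]]
ft_force: [-0.2, -1.0, -0.1]
finger_gap: 0.0603
gripper_force: 0.0
```

Request:
servo_tool(
  steps="1 0 0 0 0 0 0;1 0 0 0 0 0 0;1 0 0 0 0 0 0;1 0 0 0 0 0 0;1 0 0 0 0 0 0",
)

```text
t: 22.58
position: [0.4988, -0.3521, 0.1045]
orientation: [[0.402, 0.916, -0.0], [0.916, -0.402, 0.0], [0.0, -0.0, -1.0]]
ft_force: [0.7, -0.1, 0.3]
finger_gap: 0.0258
gripper_force: 29.9
```

Request:
servo_tool(
  steps="1 0 0 -.03 0 0 0;1 0 0 -.1 0 0 0;1 0 0 -.18 0 0 0;1 0 0 -.2347 0 0 0;1 0 0 -.2347 0 0 0",
)

```text
t: 23.2
position: [0.4994, -0.3525, 0.286]
orientation: [[0.402, 0.916, 0.005], [0.916, -0.402, -0.004], [-0.002, 0.006, -1.0]]
ft_force: [0.1, 0.3, -2.3]
finger_gap: 0.026
gripper_force: 29.9
```

Request:
servo_tool(
  steps="1 .3315 -.1011 0 0 0 -.0247;1 .3315 -.1011 0 0 0 -.0247;1 .3315 -.1011 0 0 0 -.0247;1 .3315 -.1011 0 0 0 -.0247;1 .3315 -.1011 0 0 0 -.0247",
)

```text
t: 23.82
position: [0.529, -0.0908, 0.2804]
orientation: [[0.252, 0.968, -0.0], [0.968, -0.252, 0.001], [0.0, -0.001, -1.0]]
ft_force: [-0.6, -0.9, -1.0]
finger_gap: 0.0258
gripper_force: 30.0
```

Request:
servo_tool(
  steps="1 0 0 0 0 0 0;1 0 0 0 0 0 0",
)

```text
t: 24.08
position: [0.529, -0.0951, 0.2803]
orientation: [[0.256, 0.967, -0.001], [0.967, -0.256, -0.0], [-0.0, -0.001, -1.0]]
ft_force: [-0.2, -0.5, -1.5]
finger_gap: 0.026
gripper_force: 30.0
```

```bash
python3 - <<'E'
from plan import *
check('t9')
save('wrist','w5',s=1.25)
b=bk(.0205,-.062);a=(.595,-.355)
plan([(1,(*b,.109),75.2),(.5,(*b,.109),75.2),(.5,(*b,.24),75.2),(.35,(*a,.22),75.2)])
E
```

```text
grinder diff 28.5; orange diff 6.5; green diff 61.6; red diff 59.8; can diff 57.2; 
t 24.18 at [ 0.5291 -0.0952  0.2803] psi 75.12141271619645 gap 0.0258987410000908 f 29.99883770942688
1 [0.0019 0.0004 0.2284] [-0.0001  0.     -0.0002] rows 2.7
0.5 [0. 0. 0.] [0. 0. 0.] rows 0.0
0.5 [ 0.      0.     -0.1747] [0. 0. 0.] rows 2.1
0.35 [-0.3144  0.1731  0.0267] [0. 0. 0.] rows 4.3
```

Request:
servo_tool(
  steps="1 .002 0 .07 0 0 0;1 .002 0 .14 0 0 0;1 .002 0 .19 0 0 0;1 .002 0 .215 0 0 0;1 .002 0 .2275 0 0 0",
)

```text
t: 24.8
position: [0.5297, -0.093, 0.1097]
orientation: [[0.256, 0.967, -0.0], [0.967, -0.256, 0.0], [-0.0, -0.0, -1.0]]
ft_force: [0.1, -0.2, -1.1]
finger_gap: 0.0259
gripper_force: 30.0
```

Request:
servo_tool(
  steps="1 0 0 0 0 0 0;1 0 0 0 0 0 0;.55 0 0 0 0 0 0;.55 0 0 0 0 0 0;.55 0 0 0 0 0 0",
)

```text
t: 25.42
position: [0.5297, -0.0925, 0.1102]
orientation: [[0.255, 0.967, 0.0], [0.967, -0.255, -0.0], [0.0, 0.0, -1.0]]
ft_force: [-0.1, -0.1, 0.5]
finger_gap: 0.0417
gripper_force: 0.0
```

Request:
servo_tool(
  steps=".55 0 0 -.05 0 0 0;.55 0 0 -.12 0 0 0;.55 0 0 -.174 0 0 0;.55 0 0 -.174 0 0 0",
)

```text
t: 25.92
position: [0.5305, -0.0927, 0.244]
orientation: [[0.255, 0.967, 0.005], [0.967, -0.255, -0.001], [0.0, 0.005, -1.0]]
ft_force: [-0.1, 0.7, -0.4]
finger_gap: 0.0422
gripper_force: 0.0
```

Request:
servo_tool(
  steps=".35 -.3144 .1731 .0267 0 0 0;.35 -.3144 .1731 .0267 0 0 0;.35 -.3144 .1731 .0267 0 0 0;.35 -.3144 .1731 .0267 0 0 0;.35 -.3144 .1731 .0267 0 0 0",
)

```text
t: 26.55
position: [0.5946, -0.3564, 0.2177]
orientation: [[0.257, 0.966, -0.003], [0.966, -0.257, 0.001], [0.001, -0.003, -1.0]]
ft_force: [-0.3, 1.7, -0.1]
finger_gap: 0.0605
gripper_force: 0.0
```

Request:
servo_tool(
  steps=".35 0 0 0 0 0 0;.35 0 0 0 0 0 0",
)

```text
t: 26.8
position: [0.5949, -0.3523, 0.2204]
orientation: [[0.254, 0.967, -0.0], [0.967, -0.254, 0.0], [0.0, -0.0, -1.0]]
ft_force: [0.0, -0.1, 0.6]
finger_gap: 0.0605
gripper_force: 0.0
```

```bash
python3 - <<'E'
from plan import *
check('t10')
seen('orange',(7,120,60),(20,255,255),.080)
save('wrist','w6',s=1.25)
b=bk(.0205,.062);a=(.595,-.355);print(b)
plan([(.35,(*a,.106),75.2),(1,(*a,.106),75.2),(1,(*a,.28),75.2),(1,(*b,.28),75.2)])
E
```

```text
grinder diff 50.3; orange diff 39.1; green diff 24.8; red diff 34.2; can diff 32.8; 
orange [ 291  168   63   61 2881] centre [323.1739 198.3311] on z [ 0.5924 -0.3532] expected px [326.5565 199.4913]
orange [177 311  10  57 238] centre [180.5294 341.0882] on z [ 0.4161 -0.4605] expected px [326.5565 199.4913]
[0.5614 0.026 ]
t 26.95 at [ 0.5951 -0.3524  0.2211] psi 75.29097125077803 gap 0.06043073011689811 f 0.0
0.35 [-0.0034  0.0007  0.1534] [0.0001 0.     0.0003] rows 1.8
1 [0. 0. 0.] [0. 0. 0.] rows 0.0
1 [ 0.     0.    -0.232] [0. 0. 0.] rows 2.8
1 [ 0.2398 -0.0866  0.    ] [0. 0. 0.] rows 3.1
1 [ 0.2398 -0.0866  0.    ] [0. 0. 0.] rows 3.1
```

View pics/w6.png

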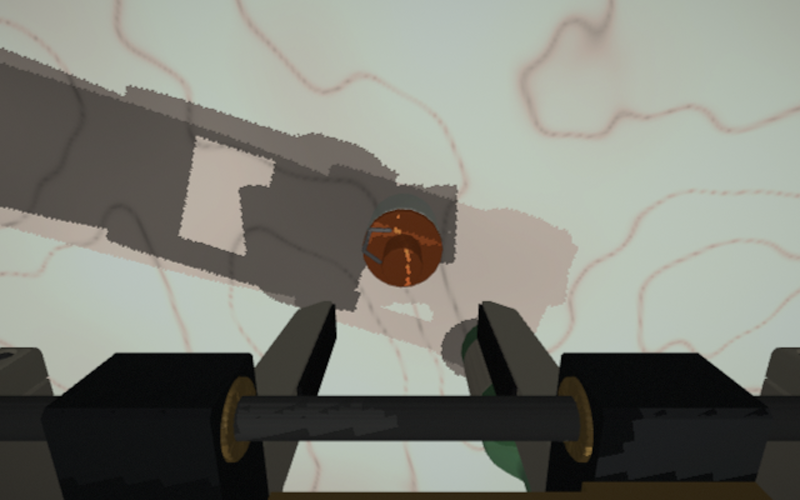

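Request:
servo_tool(
  steps=".35 -.0028 -.004 .05 0 0 0;.35 -.0028 -.004 .1 0 0 0;.35 -.0028 -.004 .14 0 0 0;.35 -.0028 -.004 .152 0 0 0;.35 -.0028 -.004 .152 0 0 0",
)

```text
t: 27.58
position: [0.5917, -0.3546, 0.107]
orientation: [[0.255, 0.967, 0.0], [0.967, -0.255, -0.0], [-0.0, 0.0, -1.0]]
ft_force: [0.2, 0.0, -0.2]
finger_gap: 0.0604
gripper_force: 0.0
```

Request:
servo_tool(
  steps="1 0 0 0 0 0 0;1 0 0 0 0 0 0;1 0 0 0 0 0 0;1 0 0 0 0 0 0;1 0 0 0 0 0 0",
)

```text
t: 28.2
position: [0.5916, -0.355, 0.1066]
orientation: [[0.255, 0.967, 0.0], [0.967, -0.255, -0.0], [-0.0, 0.0, -1.0]]
ft_force: [-0.7, 1.1, 1.5]
finger_gap: 0.0253
gripper_force: 30.0
```

Request:
servo_tool(
  steps="1 0 0 -.03 0 0 0;1 0 0 -.1 0 0 0;1 0 0 -.18 0 0 0;1 0 0 -.232 0 0 0;1 0 0 -.232 0 0 0",
)

```text
t: 28.82
position: [0.5921, -0.3552, 0.2857]
orientation: [[0.255, 0.967, 0.005], [0.967, -0.255, -0.003], [-0.002, 0.006, -1.0]]
ft_force: [0.2, -0.7, -2.8]
finger_gap: 0.0256
gripper_force: 30.0
```

Request:
servo_tool(
  steps="1 .2398 -.085 0 0 0 0;1 .2398 -.085 0 0 0 0;1 .2398 -.085 0 0 0 0;1 .2398 -.085 0 0 0 0;1 .2398 -.085 0 0 0 0",
)

```text
t: 29.45
position: [0.5756, -0.1646, 0.28]
orientation: [[0.254, 0.967, -0.001], [0.967, -0.254, -0.0], [-0.0, -0.001, -1.0]]
ft_force: [-0.1, -0.4, -3.0]
finger_gap: 0.0254
gripper_force: 30.0
```

Request:
servo_tool(
  steps="1 .2398 -.0846 0 0 0 0;1 .2398 -.0846 0 0 0 0;1 .2398 -.0846 0 0 0 0;1 .2398 -.0846 0 0 0 0;1 .2398 -.0846 0 0 0 0",
)

```text
t: 30.08
position: [0.5606, 0.0245, 0.28]
orientation: [[0.256, 0.967, -0.001], [0.967, -0.256, -0.0], [-0.001, -0.001, -1.0]]
ft_force: [0.2, -0.2, -2.2]
finger_gap: 0.0255
gripper_force: 30.0
```

```bash
python3 - <<'E'
from plan import *
b=bk(.0205,.062)
plan([(1,(*b,.111),75.2),(.55,(*b,.111),75.2),(.55,(*b,.24),75.2),(.35,(.44,.05,.45),0)])
T=cam('top');pts=[(240,165),(272,178),(192,352),(158,343),(150,358),(183,375),(108,533),(75,527)]
P2=cam('wrist',np.load('w2.npz'))
for i,p in enumerate(pts): print(p,onz(P2,np.array(p)/3.3+[40,20],.149+(.004 if i in(0,3,4,7) else -.004)))
E
```

```text
t 30.07 at [0.5606 0.0245 0.28  ] psi 75.1956204752697 gap 0.02553802372626425 f 29.99113440513611
1 [0.0024 0.0006 0.2253] [-0.0001  0.0001 -0.    ] rows 2.7
0.55 [0. 0. 0.] [0. 0. 0.] rows 0.0
0.55 [ 0.     0.    -0.172] [0. 0. 0.] rows 2.1
0.35 [-0.0052 -0.0823 -0.14  ] [0.     0.     0.1044] rows 3.5
0.35 [-0.0543 -0.062  -0.14  ] [0.     0.     0.1044] rows 3.5
(240, 165) [0.5782 0.2369]
(272, 178) [0.5738 0.2291]
(192, 352) [0.5026 0.2761]
(158, 343) [0.507  0.2847]
(150, 358) [0.5007 0.2894]
(183, 375) [0.4928 0.2819]
(108, 533) [0.4218 0.3298]
(75, 527) [0.4264 0.3379]
```

Request:
servo_tool(
  steps="1 .002 0 .07 0 0 0;1 .002 0 .14 0 0 0;1 .002 0 .19 0 0 0;1 .002 0 .213 0 0 0;1 .002 0 .2245 0 0 0",
)

```text
t: 30.7
position: [0.561, 0.0257, 0.1119]
orientation: [[0.256, 0.967, -0.0], [0.967, -0.256, -0.0], [-0.0, -0.0, -1.0]]
ft_force: [-1.0, 0.2, -3.1]
finger_gap: 0.0253
gripper_force: 30.0
```

Request:
servo_tool(
  steps="1 0 0 0 0 0 0;1 0 0 0 0 0 0;.55 0 0 0 0 0 0;.55 0 0 0 0 0 0;.55 0 0 0 0 0 0",
)

```text
t: 31.32
position: [0.5608, 0.0269, 0.1124]
orientation: [[0.255, 0.967, 0.0], [0.967, -0.255, 0.0], [0.0, 0.0, -1.0]]
ft_force: [0.2, 0.4, -0.4]
finger_gap: 0.0416
gripper_force: 0.0
```

Request:
servo_tool(
  steps=".55 0 0 -.05 0 0 0;.55 0 0 -.12 0 0 0;.55 0 0 -.174 0 0 0;.55 0 0 -.25 0 0 0;.55 0 0 -.3 0 0 0",
)

```text
t: 31.95
position: [0.5607, 0.0268, 0.34]
orientation: [[0.255, 0.967, 0.002], [0.967, -0.255, -0.0], [0.001, 0.002, -1.0]]
ft_force: [-0.8, -0.5, -0.8]
finger_gap: 0.0416
gripper_force: 0.0
```

```bash
python3 - <<'E'
from plan import *
s=state();save('wrist','w7',s=1.25);np.savez('w7.npz',**s)
plan([(.35,(.56,.22,.38),146.5),(.35,(.50,.14,.38),146.5)])
E
```

```text
t 32.0 at [0.5611 0.0268 0.3446] psi 75.22328780272845 gap 0.041798202501367974 f 0.0
0.35 [ 0.1244 -0.0334 -0.0236] [ 0.0006  0.0002 -0.099 ] rows 3.3
0.35 [ 0.1206  0.0452 -0.0235] [ 0.0006  0.0002 -0.099 ] rows 3.3
0.35 [ 0.0078 -0.1331  0.    ] [0. 0. 0.] rows 1.6
```

Request:
servo_tool(
  steps=".35 .1244 -.0334 -.0236 0 0 -.099;.35 .1244 -.0334 -.0236 0 0 -.099;.35 .1244 -.0334 -.0236 0 0 -.099;.35 .1244 -.0334 -.0236 0 0 -.099;.35 .1244 -.0334 -.0236 0 0 -.099",
)

```text
t: 32.62
position: [0.5602, 0.1235, 0.3546]
orientation: [[-0.356, 0.935, -0.0], [0.935, 0.356, -0.0], [0.0, -0.0, -1.0]]
ft_force: [0.3, 0.3, -0.0]
finger_gap: 0.0603
gripper_force: 0.0
```

Request:
servo_tool(
  steps=".35 .1206 .0452 -.0235 0 0 -.099;.35 .1206 .0452 -.0235 0 0 -.099;.35 .1206 .0452 -.0235 0 0 -.099;.35 .1206 .0452 -.0235 0 0 -.099;.35 .1206 .0452 -.0235 0 0 -.099",
)

```text
t: 33.25
position: [0.5598, 0.22, 0.3722]
orientation: [[-0.833, 0.554, -0.0], [0.554, 0.833, -0.0], [0.0, -0.0, -1.0]]
ft_force: [-0.3, 0.2, 0.3]
finger_gap: 0.0604
gripper_force: 0.0
```

```bash
python3 - <<'E'
from plan import *
s=state();save('wrist','w8',s=1.25);np.savez('w8.npz',**s);print(s['position'])
E
```

```text
[0.5598 0.22   0.3722]
```

Request:
servo_tool(
  steps=".35 .0078 -.1331 0 0 0 0;.35 .0078 -.1331 0 0 0 0;.35 .0078 -.1331 0 0 0 0;.35 .0078 -.1331 0 0 0 0",
)

```text
t: 33.8
position: [0.5, 0.1401, 0.3724]
orientation: [[-0.833, 0.553, 0.0], [0.553, 0.833, 0.0], [-0.0, 0.0, -1.0]]
ft_force: [-0.0, -0.4, -1.3]
finger_gap: 0.0607
gripper_force: 0.0
```

```bash
python3 - <<'E'
from plan import *
s=state();save('wrist','w9');np.savez('w9.npz',**s);print(s['position'])
a=cv2.imread('pics/raw_w8.png')[0:250];b=cv2.imread('pics/raw_w9.png')[0:250];
cv2.imwrite('pics/ab.png',cv2.resize(np.vstack([a,b])[:, 100:540],None,fx=1.2,fy=1.2))
cv2.imwrite('pics/t11.png',cv2.resize(capture('top')[:,:,::-1][170:290,240:400],None,fx=4,fy=4,interpolation=cv2.INTER_CUBIC))
E
```

```text
[0.5    0.1401 0.3724]
```

View pics/ab.png

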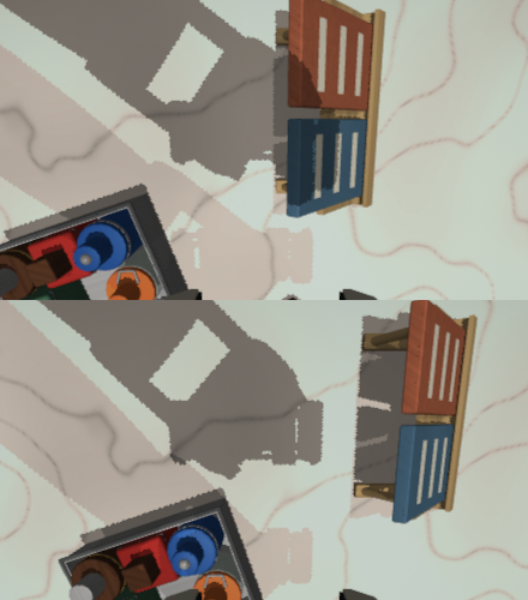

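View pics/t11.png

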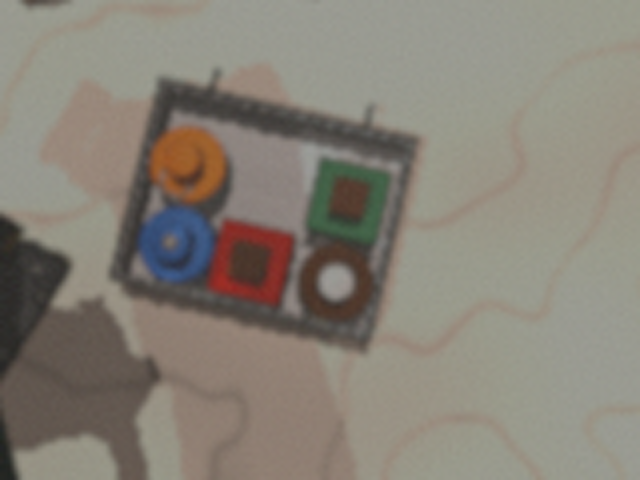

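```bash
python3 - <<'E'
import cv2,numpy as np
a=cv2.imread('pics/raw_w8.png')[0:190,320:420];b=cv2.imread('pics/raw_w9.png')[0:190,420:500]
cv2.imwrite('pics/ab2.png',cv2.resize(np.hstack([a,b]),None,fx=3,fy=3,interpolation=cv2.INTER_CUBIC))
E
```

```text
(no output)
```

View pics/ab2.png

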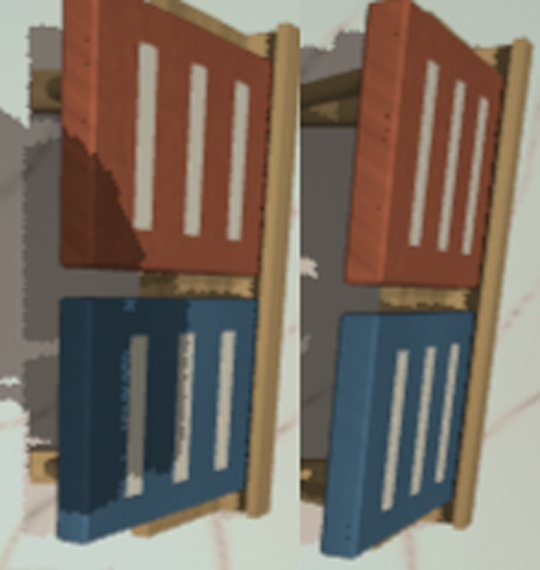

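```bash
python3 - <<'E'
from plan import *
A=cam('wrist',np.load('w8.npz'));B=cam('wrist',np.load('w9.npz'))
a=lambda u,v:np.array([u/3+320,v/3]);b=lambda u,v:np.array([(u-300)/3+420,v/3])
for n,p,q in [('Bb1',(61,297),(341,314)),('Bb2',(58,540),(322,553)),('Bf1',(90,298),(373,313)),('Bf2',(85,543),(354,557)),('Tb2',(61,267),(346,282)),('Tf2',(95,268),(385,285))]:
    z=.145 if n[1]=='b' else .153
    print(n,tri(A,a(*p),B,b(*q)),onz(A,a(*p),z),onz(B,b(*q),z))
print('Tb1',onz(B,b(369,5),.145))
print('lip', tri(A,a(278,25),B,b(517,40)),tri(A,a(250,515),B,b(457,525)))
E
```

```text
Bb1 [0.5007 0.2795 0.1422] [0.5006 0.2795] [0.5004 0.2787]
Bb2 [0.5729 0.2313 0.1451] [0.5731 0.2312] [0.5728 0.2314]
Bf1 [0.5062 0.2878 0.1463] [0.5062 0.2873] [0.5047 0.286 ]
Bf2 [0.5779 0.2395 0.1526] [0.5778 0.2395] [0.5777 0.2395]
Tb2 [0.492  0.285  0.1456] [0.4922 0.2849] [0.4918 0.2853]
Tf2 [0.4989 0.2939 0.1526] [0.4989 0.2939] [0.4988 0.2938]
Tb1 [0.4201 0.3325]
lip [0.462  0.4161 0.0471] [0.6358 0.3047 0.0403]
```

```bash
cat >> plan.py <<'E'
PS=np.radians(146.4);EX=np.array([np.sin(PS),-np.cos(PS),0]);EY=np.array([np.cos(PS),np.sin(PS),0]);EZ=np.array([0,0,1.])
s35,c35=np.sin(np.radians(35)),np.cos(np.radians(35));TZ=-s35*EX+c35*EZ
RT=np.column_stack([EY,c35*EX+s35*EZ,-TZ])
def gp(top,off): return np.array(top)-.03*TZ+off*EY
GB=gp((.5394,.2594,.149),.012);GT=gp((.4595,.3132,.149),-.012)
E
python3 - <<'E'
from plan import *
print(GB,GT)
plan([(.35,GB+.16*TZ,RT),(.35,GB+.09*TZ,RT),(.35,GB,RT)])
E
```

```text
[0.5389 0.2804 0.1244] [0.479  0.3209 0.1244]
t 33.9 at [0.5002 0.1405 0.372 ] psi 146.47854562474078 gap 0.06028789144235672 f 0.0
0.35 [0.06   0.0617 0.1554] [-0.0973 -0.0001  0.0002] rows 3.3
0.35 [ 0.     -0.      0.0933] [0. 0. 0.] rows 1.1
0.35 [-0.    0.    0.12] [0. 0. 0.] rows 1.4
```

Request:
servo_tool(
  steps=".35 .06 .0617 .1554 -.0973 0 0;.35 .06 .0617 .1554 -.0973 0 0;.35 .06 .0617 .1554 -.0973 0 0;.35 .06 .0617 .1554 -.0973 0 0;.35 .06 .0617 .1554 -.0973 0 0",
)

```text
t: 34.52
position: [0.4877, 0.2033, 0.2554]
orientation: [[-0.833, 0.453, 0.316], [0.553, 0.683, 0.478], [0.001, 0.573, -0.819]]
ft_force: [-0.1, -0.9, 0.1]
finger_gap: 0.0606
gripper_force: 0.0
```

Request:
servo_tool(
  steps=".35 0 0 .0933 0 0 0;.35 0 0 .0933 0 0 0;.35 0 0 .0933 0 0 0",
)

```text
t: 34.9
position: [0.51, 0.2375, 0.1988]
orientation: [[-0.835, 0.452, 0.315], [0.551, 0.684, 0.479], [0.001, 0.573, -0.82]]
ft_force: [-0.7, -0.7, 0.6]
finger_gap: 0.0602
gripper_force: 0.0
```

```bash
python3 - <<'E'
from plan import *
s=state();print(s['joints'],s['orientation']-RT)
plan([(.35,GB,RT)])
E
```

```text
[ 0.1786 -0.4021  2.051   0.4856  1.0952 -0.9465] [[-0.0017 -0.0015 -0.0023]
 [-0.0026  0.0015  0.0008]
 [ 0.0007 -0.0006 -0.0004]]
t 34.9 at [0.51   0.2375 0.1988] psi 146.57652822302848 gap 0.060201044323726936 f 0.0
0.35 [-0.0007 -0.0003  0.1208] [-0.0001 -0.0004  0.0003] rows 1.4
```

Request:
servo_tool(
  steps=".35 0 0 .05 0 0 0;.35 0 0 .09 0 0 0;.35 0 0 .12 0 0 0;.35 0 0 .12 0 0 0;.35 0 0 .12 0 0 0",
)

```text
t: 35.52
position: [0.5389, 0.2798, 0.1268]
orientation: [[-0.834, 0.451, 0.318], [0.552, 0.683, 0.479], [-0.001, 0.575, -0.818]]
ft_force: [-0.3, -0.6, -0.4]
finger_gap: 0.0604
gripper_force: 0.0
```

Request:
servo_tool(
  steps="1 0 0 0 0 0 0;1 0 0 0 0 0 0;1 0 0 0 0 0 0;1 0 0 0 0 0 0;1 0 0 0 0 0 0",
)

```text
t: 36.15
position: [0.5384, 0.28, 0.1248]
orientation: [[-0.834, 0.452, 0.317], [0.552, 0.683, 0.479], [0.0, 0.574, -0.819]]
ft_force: [-0.6, -1.6, 0.2]
finger_gap: 0.015
gripper_force: 0.3
```

Request:
servo_tool(
  steps="1 0 0 0 0 0 0;1 0 0 0 0 0 0;1 0 0 0 0 0 0",
)

```text
t: 36.52
position: [0.5384, 0.2799, 0.1247]
orientation: [[-0.834, 0.452, 0.317], [0.552, 0.683, 0.479], [0.0, 0.574, -0.819]]
ft_force: [-2.3, -2.2, 1.6]
finger_gap: 0.0137
gripper_force: 30.0
```

```bash
python3 - <<'E'
from plan import *
b=bk(.0615,-.034);m=bk(.0615,.10);print(b,m)
print(state()['ft_force'])
plan([(1,GB+.12*TZ,RT),(1,(.50,.19,.34),100),(1,(*m,.34),75.2),(1,(*b,.30),75.2),(1,(*b,.127),75.2)])
E
```

```text
[ 0.5765 -0.0773] [0.6107 0.0523]
[-2.2634 -2.1505  1.621 ]
t 36.52 at [0.5384 0.2799 0.1247] psi 146.49945073701016 gap 0.013736273674801276 f 29.999351799488068
1 [-0.0001  0.0006 -0.1592] [ 0.     -0.0002  0.0002] rows 1.9
1 [-0.0117  0.0296 -0.0747] [ 0.0459 -0.0197  0.0624] rows 2.7
1 [-0.0132  0.0119 -0.0793] [ 0.0459 -0.0197  0.0624] rows 2.7
1 [-0.2065  0.1135  0.    ] [0.     0.     0.0689] rows 2.8
1 [-0.1787  0.      0.0533] [0. 0. 0.] rows 2.2
1 [0.     0.     0.2307] [0. 0. 0.] rows 2.8
```

Request:
servo_tool(
  steps="1 0 0 -.03 0 0 0;1 0 0 -.08 0 0 0;1 0 0 -.13 0 0 0;1 0 0 -.159 0 0 0;1 0 0 -.159 0 0 0",
)

```text
t: 37.15
position: [0.5009, 0.2225, 0.2236]
orientation: [[-0.833, 0.451, 0.319], [0.553, 0.682, 0.479], [-0.002, 0.575, -0.818]]
ft_force: [-0.6, 0.1, -2.5]
finger_gap: 0.0139
gripper_force: 30.0
```

Request:
servo_tool(
  steps="1 -.0117 .0296 -.0747 .0459 -.0197 .0624;1 -.0117 .0296 -.0747 .0459 -.0197 .0624;1 -.0117 .0296 -.0747 .0459 -.0197 .0624;1 -.0117 .0296 -.0747 .0459 -.0197 .0624;1 -.0117 .0296 -.0747 .0459 -.0197 .0624",
)

```text
t: 37.78
position: [0.5002, 0.2067, 0.2797]
orientation: [[-0.55, 0.806, 0.218], [0.833, 0.51, 0.217], [0.064, 0.301, -0.952]]
ft_force: [-0.6, 0.2, -2.0]
finger_gap: 0.0137
gripper_force: 30.0
```

Request:
servo_tool(
  steps="1 -.0132 .0119 -.0793 .0459 -.0197 .0624;1 -.0132 .0119 -.0793 .0459 -.0197 .0624;1 -.0132 .0119 -.0793 .0459 -.0197 .0624;1 -.0132 .0119 -.0793 .0459 -.0197 .0624;1 -.0132 .0119 -.0793 .0459 -.0197 .0624",
)

```text
t: 38.4
position: [0.4998, 0.1897, 0.3394]
orientation: [[-0.178, 0.984, 0.002], [0.984, 0.178, 0.002], [0.001, 0.002, -1.0]]
ft_force: [0.0, 0.6, -3.2]
finger_gap: 0.0136
gripper_force: 30.0
```

Request:
servo_tool(
  steps="1 -.2065 .1135 0 0 0 .0689;1 -.2065 .1135 0 0 0 .0689;1 -.2065 .1135 0 0 0 .0689;1 -.2065 .1135 0 0 0 .0689;1 -.2065 .1135 0 0 0 .0689",
)

```text
t: 39.02
position: [0.6104, 0.0521, 0.3399]
orientation: [[0.253, 0.967, 0.001], [0.967, -0.253, 0.001], [0.001, 0.001, -1.0]]
ft_force: [-1.2, 0.6, -2.6]
finger_gap: 0.014
gripper_force: 30.0
```

Request:
servo_tool(
  steps="1 0 0 0 0 0 0;1 0 0 0 0 0 0;1 0 0 0 0 0 0",
)

```text
t: 39.4
position: [0.6106, 0.0528, 0.34]
orientation: [[0.253, 0.967, 0.001], [0.967, -0.253, 0.0], [0.0, 0.001, -1.0]]
ft_force: [-0.4, -0.4, -3.1]
finger_gap: 0.0138
gripper_force: 30.0
```

```bash
python3 - <<'E'
from plan import *
b=bk(.0615,-.034)
print(state()['orientation'])
plan([(1,(*b,.30),75.2),(1,(*b,.127),75.2)])
E
```

```text
[[ 0.2532  0.9674  0.0008]
 [ 0.9674 -0.2532  0.0002]
 [ 0.0004  0.0007 -1.    ]]
t 39.4 at [0.6106 0.0528 0.34  ] psi 75.33592178103287 gap 0.013825154442687497 f 29.999536871910095
1 [-0.1793 -0.0001  0.0532] [ 0.0001 -0.0001  0.0004] rows 2.2
1 [0.     0.     0.2307] [0. 0. 0.] rows 2.8
```

Request:
servo_tool(
  steps="1 -.1793 0 .0532 0 0 0;1 -.1793 0 .0532 0 0 0;1 -.1793 0 .0532 0 0 0;1 -.1793 0 .0532 0 0 0",
)

```text
t: 39.9
position: [0.5765, -0.0782, 0.2999]
orientation: [[0.255, 0.967, 0.0], [0.967, -0.255, 0.0], [0.0, 0.0, -1.0]]
ft_force: [0.8, 0.6, -2.4]
finger_gap: 0.0137
gripper_force: 30.0
```

Request:
servo_tool(
  steps="1 0 0 .07 0 0 0;1 0 0 .12 0 0 0;1 0 0 .13 0 0 0;1 0 0 .14 0 0 0;1 0 0 .15 0 0 0",
)

```text
t: 40.52
position: [0.5775, -0.0775, 0.1887]
orientation: [[0.254, 0.967, 0.003], [0.967, -0.254, -0.0], [0.0, 0.003, -1.0]]
ft_force: [-0.4, -0.5, -3.3]
finger_gap: 0.0138
gripper_force: 30.0
```

```bash
python3 - <<'E'
from plan import *
print(state()['ft_force'])
b=bk(.0615,-.034)
save('wrist','w10',s=1.25)
plan([(1,(*b,.127),75.2)])
E
```

```text
[-0.4097 -0.4551 -3.2696]
t 40.58 at [ 0.577  -0.0776  0.1873] psi 75.29463187829812 gap 0.013880133895627046 f 29.99847114086151
1 [ 0.0002 -0.0008  0.0804] [ 0.0002 -0.      0.0003] rows 1.0
```

View pics/w10.png

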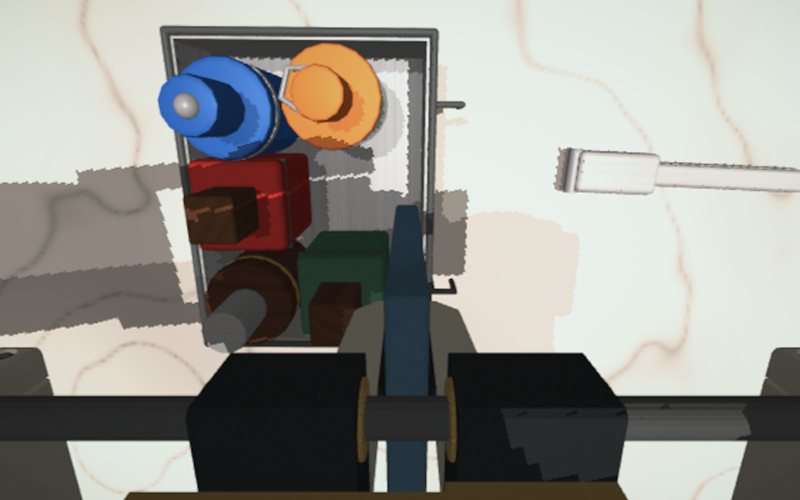

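Request:
servo_tool(
  steps="1 0 0 .02 0 0 0;1 0 0 .04 0 0 0;1 0 0 .06 0 0 0;1 0 0 .072 0 0 0;1 0 0 .079 0 0 0",
)

```text
t: 41.2
position: [0.5766, -0.0778, 0.1274]
orientation: [[0.254, 0.967, -0.0], [0.967, -0.254, 0.0], [0.0, -0.0, -1.0]]
ft_force: [-0.9, -0.6, -3.2]
finger_gap: 0.0137
gripper_force: 30.0
```

Request:
servo_tool(
  steps="1 0 0 0 0 0 0;1 0 0 .001 0 0 0;1 0 0 .001 0 0 0",
)

```text
t: 41.58
position: [0.5769, -0.0778, 0.1277]
orientation: [[0.254, 0.967, 0.001], [0.967, -0.254, 0.0], [0.0, 0.001, -1.0]]
ft_force: [0.6, -0.3, -2.3]
finger_gap: 0.0139
gripper_force: 30.0
```

Request:
servo_tool(
  steps="1 0 0 .0015 0 0 0;1 0 0 .0015 0 0 0",
)

```text
t: 41.82
position: [0.5767, -0.0778, 0.1262]
orientation: [[0.254, 0.967, 0.0], [0.967, -0.254, 0.0], [0.0, 0.0, -1.0]]
ft_force: [0.2, 0.9, -3.3]
finger_gap: 0.0136
gripper_force: 30.0
```

Request:
servo_tool(
  steps="1 0 0 .0015 0 0 0;1 0 0 .0015 0 0 0",
)

```text
t: 42.08
position: [0.5767, -0.0778, 0.1249]
orientation: [[0.254, 0.967, 0.0], [0.967, -0.254, 0.0], [0.0, 0.0, -1.0]]
ft_force: [-0.1, 0.3, -3.7]
finger_gap: 0.0141
gripper_force: 30.0
```

Not yet in contact; keep going in 1.1 mm steps.

Request:
servo_tool(
  steps="1 0 0 .0015 0 0 0;1 0 0 .0015 0 0 0",
)

```text
t: 42.32
position: [0.5769, -0.0777, 0.1247]
orientation: [[0.254, 0.967, 0.001], [0.967, -0.254, 0.0], [0.0, 0.001, -1.0]]
ft_force: [-1.1, 1.6, 5.2]
finger_gap: 0.0141
gripper_force: 30.0
```

Request:
servo_tool(
  steps="1 0 0 .0012 0 0 0;1 0 0 .0012 0 0 0",
)

```text
t: 42.58
position: [0.5771, -0.0776, 0.1245]
orientation: [[0.254, 0.967, 0.002], [0.967, -0.254, 0.0], [0.001, 0.002, -1.0]]
ft_force: [-3.2, 2.8, 11.0]
finger_gap: 0.0138
gripper_force: 30.0
```

Request:
servo_tool(
  steps=".72 0 0 0 0 0 0;.72 0 0 0 0 0 0;.72 0 0 0 0 0 0;.72 0 0 0 0 0 0",
)

```text
t: 43.08
position: [0.5767, -0.0778, 0.1229]
orientation: [[0.254, 0.967, 0.0], [0.967, -0.254, 0.0], [0.0, 0.0, -1.0]]
ft_force: [1.1, -0.3, -0.3]
finger_gap: 0.0258
gripper_force: 0.0
```

Request:
servo_tool(
  steps=".72 0 0 -.03 0 0 0;.72 0 0 -.08 0 0 0;.72 0 0 -.16 0 0 0;.72 0 0 -.24 0 0 0;.72 0 0 -.28 0 0 0",
)

```text
t: 43.7
position: [0.5769, -0.0778, 0.3368]
orientation: [[0.254, 0.967, 0.004], [0.967, -0.254, -0.001], [0.0, 0.004, -1.0]]
ft_force: [-0.4, 0.3, -0.6]
finger_gap: 0.0262
gripper_force: 0.0
```

```bash
python3 - <<'E'
from plan import *
m=bk(.0615,.10)
plan([(.35,(.47,.19,.36),110),(.35,GT+.16*TZ,RT),(.35,GT+.09*TZ,RT),(.35,GT,RT)])
E
```

```text
t 43.7 at [ 0.5769 -0.0778  0.3368] psi 75.2788178497058 gap 0.026179506516772415 f 0.0
0.35 [ 0.3092 -0.2284 -0.0317] [ 0.0007  0.0001 -0.0964] rows 4.6
0.35 [ 0.0436 -0.0138  0.0697] [-0.0469  0.0154 -0.049 ] rows 2.3
0.35 [ 0.0423 -0.0211  0.0687] [-0.0469  0.0154 -0.049 ] rows 2.3
0.35 [-0.      0.      0.0933] [0. 0. 0.] rows 1.1
0.35 [-0.   -0.    0.12] [0. 0. 0.] rows 1.4
```

Request:
servo_tool(
  steps=".35 .3092 -.2284 -.0317 0 0 -.0964;.35 .3092 -.2284 -.0317 0 0 -.0964;.35 .3092 -.2284 -.0317 0 0 -.0964;.35 .3092 -.2284 -.0317 0 0 -.0964;.35 .3092 -.2284 -.0317 0 0 -.0964",
)

```text
t: 44.32
position: [0.4686, 0.1921, 0.3573]
orientation: [[-0.344, 0.939, 0.001], [0.939, 0.344, 0.001], [0.0, 0.001, -1.0]]
ft_force: [0.7, -0.1, 0.4]
finger_gap: 0.0603
gripper_force: 0.0
```

Request:
servo_tool(
  steps=".35 0 0 0 0 0 0;.35 0 0 0 0 0 0",
)

```text
t: 44.58
position: [0.4701, 0.1897, 0.3567]
orientation: [[-0.342, 0.94, 0.0], [0.94, 0.342, -0.0], [-0.0, 0.0, -1.0]]
ft_force: [0.4, -1.1, -0.3]
finger_gap: 0.0601
gripper_force: 0.0
```

Request:
servo_tool(
  steps=".35 .0436 -.0138 .0697 -.0469 .0154 -.049;.35 .0436 -.0138 .0697 -.0469 .0154 -.049;.35 .0436 -.0138 .0697 -.0469 .0154 -.049;.35 .0436 -.0138 .0697 -.0469 .0154 -.049",
)

```text
t: 45.08
position: [0.4493, 0.2158, 0.3046]
orientation: [[-0.615, 0.76, 0.208], [0.787, 0.576, 0.222], [0.049, 0.301, -0.953]]
ft_force: [0.2, -0.2, -0.1]
finger_gap: 0.0606
gripper_force: 0.0
```

```bash
python3 - <<'E'
from plan import *
plan([(.35,GT+.16*TZ,RT),(.35,GT+.09*TZ,RT),(.35,GT,RT)])
E
```

```text
t 45.08 at [0.4493 0.2158 0.3046] psi 128.03961589805678 gap 0.060565314609954325 f 0.0
0.35 [ 0.0442 -0.019   0.065 ] [-0.0469  0.0157 -0.0493] rows 2.4
0.35 [-0.      0.      0.0933] [0. 0. 0.] rows 1.1
0.35 [-0.   -0.    0.12] [0. 0. 0.] rows 1.4
```

Request:
servo_tool(
  steps=".35 .0442 -.019 .065 -.0469 .0157 -.0493;.35 .0442 -.019 .065 -.0469 .0157 -.0493;.35 .0442 -.019 .065 -.0469 .0157 -.0493;.35 .0442 -.019 .065 -.0469 .0157 -.0493;.35 .0442 -.019 .065 -.0469 .0157 -.0493",
)

```text
t: 45.7
position: [0.4283, 0.2457, 0.2557]
orientation: [[-0.833, 0.454, 0.316], [0.553, 0.683, 0.477], [0.001, 0.572, -0.82]]
ft_force: [1.1, 1.0, -0.5]
finger_gap: 0.0604
gripper_force: 0.0
```

Request:
servo_tool(
  steps=".35 0 0 .0933 0 0 0;.35 0 0 .0933 0 0 0;.35 0 0 .0933 0 0 0",
)

```text
t: 46.08
position: [0.4499, 0.2797, 0.1984]
orientation: [[-0.835, 0.452, 0.315], [0.551, 0.684, 0.478], [0.001, 0.572, -0.82]]
ft_force: [-0.3, 0.5, 0.4]
finger_gap: 0.0602
gripper_force: 0.0
```

```bash
python3 - <<'E'
from plan import *
s=state();print(s['orientation']-RT)
seen_base=None
P=cam('wrist',s);im=capture('wrist')[:,:,::-1].copy()
m=cv2.inRange(cv2.cvtColor(im,cv2.COLOR_BGR2HSV),(2,110,60),(12,255,255));n,_,st,ce=cv2.connectedComponentsWithStats(m)
i=1+np.argmax(st[1:,4]);print(st[i])
top=np.array([.4595,.3132,.149])
for a in(-.044,.044):
  for t in (-.007,.007): print(proj(P,top+a*EY+t*(c35*EX+s35*EZ)))
plan([(.35,GT,RT)])
E
```

```text
[[-0.0018 -0.0013 -0.0029]
 [-0.0027  0.0018  0.0005]
 [ 0.001  -0.0011 -0.0008]]
[ 309  128   23  147 2865]
[312.7073 276.6525]
[333.4233 276.6794]
[311.4034 145.6431]
[334.6357 145.6748]
t 46.12 at [0.4501 0.2795 0.1994] psi 146.5644268105261 gap 0.06057587796140093 f 0.0
0.35 [-0.0017 -0.0022  0.1205] [ 0.     -0.0003  0.0004] rows 1.4
```

Request:
servo_tool(
  steps=".35 0 -.002 .05 0 0 0;.35 0 -.002 .09 0 0 0;.35 0 -.002 .12 0 0 0;.35 0 -.002 .12 0 0 0;.35 0 -.002 .12 0 0 0",
)

```text
t: 46.75
position: [0.4781, 0.3211, 0.1255]
orientation: [[-0.834, 0.451, 0.317], [0.551, 0.683, 0.479], [-0.001, 0.575, -0.818]]
ft_force: [-0.2, -0.4, 0.3]
finger_gap: 0.0603
gripper_force: 0.0
```

Request:
servo_tool(
  steps="1 0 0 0 0 0 0;1 0 0 0 0 0 0;1 0 0 0 0 0 0;1 0 0 0 0 0 0;1 0 0 0 0 0 0",
)

```text
t: 47.38
position: [0.4777, 0.3214, 0.1235]
orientation: [[-0.834, 0.452, 0.316], [0.551, 0.684, 0.479], [0.0, 0.573, -0.819]]
ft_force: [-0.5, -1.5, -0.7]
finger_gap: 0.0149
gripper_force: 0.4
```

Request:
servo_tool(
  steps="1 0 0 0 0 0 0;1 0 0 0 0 0 0;1 0 0 0 0 0 0",
)

```text
t: 47.75
position: [0.4776, 0.3213, 0.1234]
orientation: [[-0.834, 0.452, 0.316], [0.551, 0.684, 0.478], [0.0, 0.573, -0.819]]
ft_force: [-1.9, -2.7, 0.6]
finger_gap: 0.0141
gripper_force: 30.0
```

Request:
servo_tool(
  steps="1 0 0 -.03 0 0 0;1 0 0 -.08 0 0 0;1 0 0 -.13 0 0 0;1 0 0 -.159 0 0 0;1 0 0 -.159 0 0 0",
)

```text
t: 48.38
position: [0.4403, 0.264, 0.2223]
orientation: [[-0.834, 0.451, 0.318], [0.552, 0.683, 0.479], [-0.001, 0.575, -0.818]]
ft_force: [0.8, 0.3, -4.3]
finger_gap: 0.0138
gripper_force: 30.0
```

```bash
python3 - <<'E'
from plan import *
b=bk(.0615,.034);m=bk(.0615,.12);print(b,m)
plan([(1,(.47,.22,.34),100),(1,(*m,.34),75.2),(1,(*b,.30),75.2)])
E
```

```text
[ 0.5938 -0.0115] [0.6158 0.0716]
t 48.38 at [0.4403 0.264  0.2223] psi 146.50631704867217 gap 0.013766887346897547 f 29.99945729970932
1 [-0.0328  0.034  -0.0719] [ 0.046  -0.0197  0.0625] rows 2.7
1 [-0.0304  0.0247 -0.0766] [ 0.046  -0.0197  0.0625] rows 2.7
1 [-0.2286  0.1571  0.    ] [0.     0.     0.0689] rows 3.3
1 [-0.1147  0.      0.0533] [0. 0. 0.] rows 1.5
```

```bash
python3 - <<'E'
from plan import *
c=get_calibration('wrist');Mi=np.linalg.inv(c['mount'])
def px(p):
    q=Mi@np.append(p,1);return c['fx']*q[0]/-q[2]+c['cx'],c['fy']*-q[1]/-q[2]+c['cy']
im=cv2.imread('pics/raw_w10.png');hs=cv2.cvtColor(im,cv2.COLOR_BGR2HSV)
m=cv2.inRange(hs,(95,60,20),(125,255,255))[130:260,300:350];r=np.where(m.sum(1)>255*5)[0]+130;print('blue rows',r.min())
for x in(.026,.032,.038): print(x,px((x,0,.12)),px((x,0,-.03)))
im=capture('wrist')[:,:,::-1].copy();cv2.imwrite('pics/raw_w11.png',im);hs=cv2.cvtColor(im,cv2.COLOR_BGR2HSV)
print(im[100:260:6,325],)
m=cv2.inRange(hs,(0,110,40),(14,255,255))[:260,295:355];r=np.where(m.sum(1)>255*5)[0];print('terra rows',r.min())
for x in(.050,.056,.062): print(x,px((x,0,.12)),px((x,0,-.03)))
E
```

```text
blue rows 164
0.026 (np.float64(324.57249244240154), np.float64(171.94030700926493)) (np.float64(324.51786375283365), np.float64(252.38700872855955))
0.032 (np.float64(324.56403141404627), np.float64(164.48090956706264)) (np.float64(324.4989819909071), np.float64(237.49526035309387))
0.038 (np.float64(324.55546198133976), np.float64(156.9259408649304)) (np.float64(324.47957784832755), np.float64(222.1915185804733))
[[182 195 188]
 [182 195 187]
 [111 136 147]
 [ 81 121 147]
 [ 86 128 156]
 [ 84 125 153]
 [ 20  29  55]
 [ 20  28  54]
 [ 21  30  55]
 [ 20  30  56]
 [ 21  31  56]
 [ 20  29  54]
 [ 21  29  55]
 [ 52  74 134]
 [ 55  79 141]
 [ 53  77 138]
 [ 53  76 138]
 [ 52  76 137]
 [ 32  47  85]
 [ 31  45  82]
 [ 31  45  83]
 [ 31  44  82]
 [ 29  44  80]
 [ 31  45  83]
 [ 34  48  87]
 [ 30  43  80]
 [ 24  35  64]]
terra rows 135
0.05 (np.float64(324.5379894613318), np.float64(141.52184746361127)) (np.float64(324.43911324122814), np.float64(190.27771999643625))
0.056 (np.float64(324.5290820154173), np.float64(133.66888013136992)) (np.float64(324.418004969138), np.float64(173.62995810692883))
0.062 (np.float64(324.5200574443004), np.float64(125.71265307720769)) (np.float64(324.3962785127918), np.float64(156.4946440268106))
```

Request:
servo_tool(
  steps="1 -.0328 .034 -.0719 .046 -.0197 .0625;1 -.0328 .034 -.0719 .046 -.0197 .0625;1 -.0328 .034 -.0719 .046 -.0197 .0625;1 -.0328 .034 -.0719 .046 -.0197 .0625;1 -.0328 .034 -.0719 .046 -.0197 .0625",
)

```text
t: 49.05
position: [0.4549, 0.2427, 0.2786]
orientation: [[-0.551, 0.806, 0.216], [0.832, 0.51, 0.216], [0.064, 0.299, -0.952]]
ft_force: [-0.0, 0.4, -4.0]
finger_gap: 0.0137
gripper_force: 30.0
```

Request:
servo_tool(
  steps="1 -.0304 .0247 -.0766 .046 -.0197 .0625;1 -.0304 .0247 -.0766 .046 -.0197 .0625;1 -.0304 .0247 -.0766 .046 -.0197 .0625;1 -.0304 .0247 -.0766 .046 -.0197 .0625;1 -.0304 .0247 -.0766 .046 -.0197 .0625",
)

```text
t: 49.68
position: [0.4699, 0.2203, 0.3385]
orientation: [[-0.178, 0.984, -0.0], [0.984, 0.178, 0.001], [0.001, 0.0, -1.0]]
ft_force: [-1.4, 0.3, -3.7]
finger_gap: 0.0137
gripper_force: 30.0
```

Request:
servo_tool(
  steps="1 -.2286 .1571 0 0 0 .0689;1 -.2286 .1571 0 0 0 .0689;1 -.2286 .1571 0 0 0 .0689;1 -.2286 .1571 0 0 0 .0689;1 -.2286 .1571 0 0 0 .0689",
)

```text
t: 50.3
position: [0.6162, 0.0712, 0.3384]
orientation: [[0.254, 0.967, -0.001], [0.967, -0.254, -0.0], [-0.0, -0.001, -1.0]]
ft_force: [-0.1, 0.6, -4.3]
finger_gap: 0.0136
gripper_force: 30.0
```

Request:
servo_tool(
  steps="1 -.1127 0 .0533 0 0 0;1 -.1127 0 .0533 0 0 0;1 -.1127 0 .0533 0 0 0;1 -.1127 0 .0533 0 0 0;1 -.1127 0 .0533 0 0 0",
)

```text
t: 50.92
position: [0.5945, -0.0084, 0.2996]
orientation: [[0.253, 0.968, -0.0], [0.968, -0.253, -0.001], [-0.001, -0.0, -1.0]]
ft_force: [-0.6, 0.7, -3.4]
finger_gap: 0.014
gripper_force: 30.0
```

Request:
servo_tool(
  steps="1 0 0 0 0 0 0;1 0 0 0 0 0 0",
)

```text
t: 51.18
position: [0.5946, -0.0092, 0.2989]
orientation: [[0.254, 0.967, -0.001], [0.967, -0.254, -0.001], [-0.001, -0.001, -1.0]]
ft_force: [-0.1, -0.5, -4.6]
finger_gap: 0.014
gripper_force: 30.0
```

```bash
python3 - <<'E'
from plan import *
b=bk(.0615,.0355);print(b,state()['orientation'])
plan([(1,(*b,.187),75.2),(1,(*b,.127),75.2)])
E
```

```text
[ 0.5942 -0.0101] [[ 0.2538  0.9673 -0.0014]
 [ 0.9673 -0.2538 -0.0007]
 [-0.0011 -0.0012 -1.    ]]
t 51.17 at [ 0.5946 -0.0092  0.2989] psi 75.2989885653043 gap 0.014029787155518962 f 29.999343752861023
1 [-0.0011  0.0001  0.1492] [-0.0002  0.0002  0.0003] rows 1.8
1 [0.   0.   0.08] [0. 0. 0.] rows 1.0
```

Request:
servo_tool(
  steps="1 -.0011 0 .07 0 0 0;1 -.0011 0 .115 0 0 0;1 -.0011 0 .128 0 0 0;1 -.0011 0 .138 0 0 0;1 -.0011 0 .148 0 0 0",
)

```text
t: 51.8
position: [0.5946, -0.0104, 0.189]
orientation: [[0.254, 0.967, 0.0], [0.967, -0.254, -0.001], [-0.001, 0.001, -1.0]]
ft_force: [-0.2, -0.2, -4.1]
finger_gap: 0.0138
gripper_force: 30.0
```

Request:
servo_tool(
  steps="1 0 0 .01 0 0 0;1 0 0 .02 0 0 0;1 0 0 .03 0 0 0",
)

```text
t: 52.18
position: [0.5941, -0.0104, 0.165]
orientation: [[0.254, 0.967, -0.001], [0.967, -0.254, -0.001], [-0.001, -0.001, -1.0]]
ft_force: [0.2, 0.0, -4.5]
finger_gap: 0.0141
gripper_force: 30.0
```

No contact on entry; lower to the floor gently.

Request:
servo_tool(
  steps="1 0 0 .02 0 0 0;1 0 0 .035 0 0 0;1 0 0 .044 0 0 0;1 0 0 .05 0 0 0;1 0 0 .052 0 0 0",
)

```text
t: 52.8
position: [0.594, -0.0105, 0.1262]
orientation: [[0.254, 0.967, -0.002], [0.967, -0.254, -0.001], [-0.001, -0.001, -1.0]]
ft_force: [-1.0, -0.2, -4.2]
finger_gap: 0.0141
gripper_force: 30.0
```

Request:
servo_tool(
  steps="1 0 0 .0013 0 0 0;1 0 0 .0013 0 0 0",
)

```text
t: 53.05
position: [0.5941, -0.0105, 0.1256]
orientation: [[0.254, 0.967, -0.001], [0.967, -0.254, -0.001], [-0.001, -0.001, -1.0]]
ft_force: [0.3, -0.2, -2.9]
finger_gap: 0.014
gripper_force: 30.0
```

Request:
servo_tool(
  steps="1 0 0 .0013 0 0 0;1 0 0 .0013 0 0 0",
)

```text
t: 53.3
position: [0.594, -0.0105, 0.1244]
orientation: [[0.254, 0.967, -0.002], [0.967, -0.254, -0.001], [-0.001, -0.001, -1.0]]
ft_force: [0.7, 0.6, -3.8]
finger_gap: 0.0137
gripper_force: 30.0
```

Request:
servo_tool(
  steps="1 0 0 .0013 0 0 0;1 0 0 .0013 0 0 0",
)

```text
t: 53.55
position: [0.5939, -0.0105, 0.1233]
orientation: [[0.254, 0.967, -0.002], [0.967, -0.254, -0.001], [-0.001, -0.001, -1.0]]
ft_force: [-0.3, 0.2, -4.3]
finger_gap: 0.0136
gripper_force: 30.0
```

Request:
servo_tool(
  steps="1 0 0 .0013 0 0 0;1 0 0 .0013 0 0 0",
)

```text
t: 53.8
position: [0.5941, -0.0105, 0.123]
orientation: [[0.254, 0.967, -0.001], [0.967, -0.254, -0.001], [-0.001, -0.001, -1.0]]
ft_force: [-2.5, 0.3, 2.4]
finger_gap: 0.0136
gripper_force: 30.0
```

Request:
servo_tool(
  steps="1 0 0 .0013 0 0 0;1 0 0 .0013 0 0 0",
)

```text
t: 54.05
position: [0.5942, -0.0103, 0.1229]
orientation: [[0.254, 0.967, -0.0], [0.967, -0.254, -0.001], [-0.001, -0.0, -1.0]]
ft_force: [-4.7, 1.7, 12.5]
finger_gap: 0.0137
gripper_force: 30.0
```

Seated. Release and withdraw, then verify by numbers.

Request:
servo_tool(
  steps=".72 0 0 0 0 0 0;.72 0 0 0 0 0 0;.72 0 0 0 0 0 0;.72 0 0 0 0 0 0",
)

```text
t: 54.55
position: [0.5939, -0.0105, 0.1213]
orientation: [[0.254, 0.967, -0.002], [0.967, -0.254, -0.001], [-0.001, -0.001, -1.0]]
ft_force: [-0.3, -0.0, 0.5]
finger_gap: 0.0258
gripper_force: 0.0
```

Request:
servo_tool(
  steps=".72 0 0 -.03 0 0 0;.72 0 0 -.08 0 0 0;.72 0 0 -.16 0 0 0;.72 0 0 -.24 0 0 0;.72 0 0 -.3 0 0 0",
)

```text
t: 55.18
position: [0.5942, -0.0103, 0.3494]
orientation: [[0.254, 0.967, 0.0], [0.967, -0.254, -0.001], [-0.001, 0.001, -1.0]]
ft_force: [0.1, -0.9, -0.2]
finger_gap: 0.0261
gripper_force: 0.0
```

Request:
servo_tool(
  steps=".72 -.2 -.2 -.1 0 0 0;.72 -.2 -.2 -.1 0 0 0;.72 -.2 -.2 -.1 0 0 0;.72 -.2 -.2 -.1 0 0 0;.72 -.2 -.2 -.1 0 0 0",
)

```text
t: 55.8
position: [0.4098, -0.118, 0.4236]
orientation: [[0.257, 0.967, 0.002], [0.967, -0.257, -0.002], [-0.002, 0.002, -1.0]]
ft_force: [0.2, -0.1, -0.8]
finger_gap: 0.0257
gripper_force: 0.0
```

```bash
python3 - <<'E'
from plan import *
im=capture('top')[:,:,::-1].copy();s=state();print(s['position'],s['t']);T=cam('top')
hs=cv2.cvtColor(im,cv2.COLOR_BGR2HSV);ref=cv2.imread('pics/raw_top0.png')
def blob(n,lo,hi,x,y,z):
    u,v=proj(T,[*bk(x,y),z]);w=22;u0,v0=int(u)-w,int(v)-w
    m=cv2.inRange(hs[v0:v0+2*w,u0:u0+2*w],lo,hi);k,_,st,ce=cv2.connectedComponentsWithStats(m)
    if k<2:print(n,'none');return
    i=1+np.argmax(st[1:,4]);print(n,'expected',np.round([u,v],1),'blob',ce[i]+[u0,v0],st[i][2:])
blob('blue',(95,60,20),(125,255,255),.0615,-.046,.154)
blob('terra',(0,90,40),(14,255,255),.0615,.046,.154)
blob('green',(50,50,20),(95,255,255),.0205,-.062,.082)
blob('orange',(8,120,60),(20,255,255),.0205,.062,.084)
blob('grinder',(105,100,40),(125,255,255),-.04,.062,.089)
blob('red',(0,150,50),(5,255,255),-.04,0,.082)
E
```

```text
[ 0.4108 -0.1175  0.4225] 55.85
blue expected [325.4 202.5] blob [324.9078 202.7021] [ 31  11 141]
terra expected [293.1 195.1] blob [292.8197 195.5027] [ 31  12 183]
green expected [327.3 220. ] blob [326.4444 220.4398] [ 20  21 216]
orange expected [286.4 210.4] blob [285.4907 211.6617] [ 19  19 269]
grinder expected [281.4 230.3] blob [283.448 231.496] [ 19  18 250]
red expected [302.1 235.2] blob [301.658  234.2332] [ 21  19 193]
```

Everything is where planned and the tiles are standing within a pixel of their expected tops; hand in.

```bash
python3 -c "
from bench import *
print(job_done())"
```

```text
the job is handed in; nothing more can be done
None
```

The grinder, red tin, canister, green tin and orange jar (no white jar was present) are in the basket with both tiles side by side along the +x wall; a last top-camera check put everything but the canister within about 3 pixels of plan (canister last seen in place before the tiles), and I handed the job in at about 56 s without seeing the verdict.

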